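# Set the hot-plate timer under its splash cover

## Task

Start the hot-plate timer: take the wooden spoon off the timer's clear cover and lay it flat in the blue spoon tray, then lift the cover until it rests open on its stop and leave it there. Roll the ribbed thumbwheel until the red pointer lines up with the green clip, and only then press the blue start button; leave the other kitchen things where they are.

Things in the scene. Friction and masses are not known exactly. Their poses are not given: they have to be found in the camera images.
- console: Grey timer console fixed to the counter, 150 x 210 x 70 mm high. Origin on the counter; +x points away from the robot to the hinge side, +y left, z up. Its deck is at z = 70 mm, x = -70 to 80 mm, y = -105 to 105 mm. The pointer, scale and clips lie on its right (-y), the thumbwheel in the middle, the start button on the left (+y).
- cover (a joint): Angle of the clear plastic cover in rad: 0 shut, 1.72 on its open stop (8.5 degrees past upright), where it stays; let go well short of that, it falls shut. 0.3 kg, light hinge. A 5 mm panel runs 145 mm from the hinge to the front and 226 mm across, its upper face 97 mm above the counter when shut; a 75 mm deep skirt hangs from its front edge.
- cover_hinge (a point): Middle of the cover's hinge line, which runs along the console's y, at console x = 65, y = 0, z = 94.5 mm. With the cover open the skirt juts level towards the robot about 145 mm above this line, out over the wheel and button, so a tool must come in under it, leaning 20 to 50 degrees from vertical, its tip pointing away from the robot.
- cover_tab (a point): Grip point of the cover's orange tab, a bar 45 mm long (straight out of the front edge: towards the robot when shut, up when open), 26 mm wide (along the hinge), 12 mm thick. The point is on the tab's middle line, 27.5 mm out from the skirt, 175 mm from the hinge line and 3.5 mm below it when shut, at console y = 0. Pinched across its width it can turn between the fingers.
- wheel_center (a point): Centre of the thumbwheel, on its axle, which runs along the console's y at console x = 5, y = 0, z = 44 mm. Ribbed black wheel, 80 mm in diameter over its 20 ribs (2 mm high), 22 mm wide; only the top 14 mm show above the deck, between two cheeks 5 mm high and 8 mm wide close beside it, so it cannot be pinched.
- wheel (a joint): Turn of the thumbwheel in rad, -3 to 3; grows as the top of the wheel moves away from the robot (console +x). It stays where it is left; turning it takes about 1 N at the rim. 1 rad moves the pointer 15 mm the same way as the top of the wheel.
- pointer_tip (a point): Tip (right-hand end) of the red pointer, a bar 5 mm wide (x) and 34 mm long (y) that slides along the console's x over a white scale, at z = 75 mm. Driven only by the thumbwheel.
- clip_green: Green setting clip, 7 (x) x 14 (y) x 10 mm high, fixed on the scale's right edge just beyond the pointer's tip, either in the near or the far half of the scale. Origin at the centre of its underside; axes as the console's. The pointer is set when its tip has the same console x.
- clip_black: Black clip of the same size at the other half of the scale: not the wanted setting.
- button_top (a point): Centre of the top of the round blue start button (console x = 5, y = 68, z = 83 mm when up), 36 mm in diameter, standing 13 mm above the deck; it springs back.
- start_button (a joint): Travel of the start button in m: 0 up, 0.006 fully down (about 4 N, straight down).
- spoon: Wooden spoon 200 mm long lying across the shut cover. Origin on its underside, at mid length; x along it towards the bowl, z up. Flat square-edged handle 16 mm wide, 14 mm thick, from x = -100 to 55 mm; round bowl 52 mm across, 12 mm high, centred at x = 74 mm. 70 g (varies), centre of mass near x = 10 mm.
- tray: Blue spoon tray fixed on the counter, 260 (x) x 100 (y) x 22 mm high, walls 5 mm, floor 5 mm thick. Origin at the centre of its underside, x along its length.
- pot: Empty steel cooker pot, 180 mm across, 130 mm high, standing on the white hot plate to the left; leave it.
- ladle: Steel ladle about 240 mm long lying on the counter in front of the console; bowl 72 mm across and 30 mm high; leave it. Origin near mid length, x towards the bowl.
- mug: White mug, 80 mm across, 90 mm high, behind the console; leave it.
- salt_jar: Glass salt jar with red cap, 68 mm across, 90 mm high, left of the console; leave it.
- oil_bottle: Amber oil bottle, 64 mm across, 190 mm high, at the back; leave it.
- bowl: Blue bowl, 140 mm across, 55 mm high, right of the tray; leave it.
Not all that is in view belongs to the job. Of the things like the spoon, leave any that is purple or turquoise; of the rest the larger one is meant.

How it is judged:
On the way, in this order (a step that is already met when the one before it is completed fails the run):
1. the spoon lies flat and released in the tray (x of spoon in the frame of tray between -0.04 and 0.04 m and y of spoon in the frame of tray between -0.045 and 0.045 m and z of spoon in the frame of tray below 0.02 m and angle between spoon's own z axis and vertical below 0.2 rad and linear speed of spoon below 0.05 m/s and contact force between the fingers and spoon below 0.1 N), for 0.3 s.
2. the cover rests open on its stop, let go (value of joint cover above 1.62 rad and velocity of joint cover between -0.1 and 0.1 rad/s and contact force between the fingers and console below 0.1 N), for 0.3 s.
3. the wheel has been rolled until the pointer lines up with the green clip (x of pointer_tip in the frame of clip_green between -0.0035 and 0.0035 m and velocity of joint wheel between -0.3 and 0.3 rad/s), for 0.3 s.
4. the start button is pressed (value of joint start_button above 0.004 m), for 0.05 s.
At the end, for the whole second after the job is handed in: The spoon lies flat and still in the tray (centre within 40 mm along and 45 mm across), the cover is open on its stop (above 1.62 of 1.72 rad), the pointer tip is within 3.5 mm of the green clip's middle along the scale, and the start button has been pressed and is up again (all of step 1 and value of joint cover above 1.62 rad and velocity of joint cover between -0.1 and 0.1 rad/s and x of pointer_tip in the frame of clip_green between -0.0035 and 0.0035 m and value of joint start_button below 0.0015 m); the robot touches nothing.
It fails at once if the start button pressed while the pointer is off the green clip (value of joint start_button above 0.004 m and not (x of pointer_tip in the frame of clip_green between -0.0035 and 0.0035 m)).
It fails at once if the spoon dropped into the tray from more than 40 mm up (horizontal distance between spoon and tray below 0.1 m and z of spoon in the frame of tray above 0.045 m and contact force between the fingers and spoon below 0.02 N).
It fails at once if another kitchen thing (pot, ladle, mug, salt jar, oil bottle or bowl) moved more than 30 mm (distance of any of pot, ladle, mug, salt_jar, oil_bottle, bowl from where it was at the start of the episode above 0.03 m).
It also fails if it takes over 72 s, if anything falls off the work surface, if the arm or the gripper's body presses on something with over 40 N, if the wrist force passes 120 N, or if a joint passes its speed limit or range.

## Robot

A 7-joint arm with a two-finger parallel gripper is mounted at the origin on the work surface. World frame = base frame: x ahead of the robot, y to its left, z up, the work surface at z = 0. Lengths are in m, angles in rad, forces in N, time in s.
With the tool pointing down it reaches from about 0.4 to 0.875 m from the base axis. Payload 19.3 kg.
Tool frame: the origin (TCP) lies at the very end of the fingers, on their centre line; the grasp point (between the pads) lies 19 mm behind it; x points along the fingers, y is the direction in which the jaws open and shut, and the axes are right-handed (so a half turn about x gives the same grasp; the last joint's range is limited). The gripper opens to 85 mm and grips with 20 to 120 N. Pads are 22 mm wide; open, the fingers measure 114 mm over their backs; the gripper's body (76 mm by 85 mm) begins 54 mm behind the grasp point. The pads swing forward as they close: fully open they stand 13 mm farther back than shut.
Start: joints at [1.107, 0.521, -0.036, 1.599, 0.021, 1.021, -0.113], TCP at [0.24, -0.577, 0.231] pointing down, gripper open.
Joint ranges: [-2.91, 2.91], [-0.3, 2.13], [-1.5, 1.42], [0.17, 2.43], [-1.26, 4.41], [0.16, 1.93], [-2.52, 2.52]. Speed limits (rad/s): [1.89, 1.89, 2.39, 2.39, 3.01, 3.01, 3.01].

## Interface

Orientations are given as [roll, pitch, yaw] about the fixed x, y, z axes, in that order (R = Rz(yaw) Ry(pitch) Rx(roll)).
In Python, from workcell import bot, grab_frame, job_done gives the robot as it stands.
- The arm moves only by the shell command python3 -m pendant 'ROWS' [OPENING] [FORCE]. ROWS is JSON, a list of rows, each a list of 4 numbers: the shift along the tool's x, y, z in mm, then the turn about the tool's x in degrees. A call has 1 to 12 rows; each row shifts and turns the commanded pose from where the row before left it, along the tool's axes as they then stand; what a row does not reach is not made up. A row lasts 1/8 s, in which the tool goes at most 62.5 mm and 10.7 degrees, less where a joint would pass 70% of its speed; a pose out of reach is approached as far as the arm can. A call is refused whole if a number of a shift passes 62.5 or a number of a turn 10.7, either way. A call with a gripper value outside its range is refused whole. OPENING is the opening, from -1 (shut) to 1 (fully open), set as the call begins (- or left out, the last holds). The fingers move at their own pace and stop on an object; FORCE is the grip in N (left out, the last holds). Time passes only in rows, so rows that do not move let the fingers close. It gives the time, the measured TCP pose, the force and the opening at its end, in the units of the state.
- bot.observe(): the state, without advancing time (a new reading comes with each control period).
- grab_frame(name): name is "side" or "top"; returns a dict with "img" (480x640x3 uint8, red, green, blue), "fovy" (degrees; the focal length in pixels is half the picture's height over the tangent of half this angle, whatever the lens; pixels are square), "cx", "cy" (the principal point, pixels), "R" (3x3) and "t" (3): a world point X has camera coordinates R X + t. Camera axes: x right, y down, z forward; pixel columns grow to the right and rows downward; lengths in m; the calibration is good to about 2 mm. A picture is of the moment at which its call begins. There is no depth.
- job_done(): hands the job in, once; it reports no verdict.
The state is a dict: "clock": time; "qpos": joint angles; "qd": joint speeds; "joint_efforts": joint torques, N m; "position": TCP position; "tool_rot": TCP orientation; "force": force on the tool from outside, world axes, zero at the start; "moment": the same for the moment, N m; "grip_width": finger opening in m.
Only numpy, scipy, OpenCV 4.12 (cv2) and the standard library are available. Lean on these libraries where they do the work, as an engineer would, in place of code of your own. Each camera call takes 0.05 s, during which the arm holds its last target.

## Working session

There is one attempt and no reset: what is moved stays moved. The work goes in short steps, Python scripts to look and compute and a shell command to move; the robot and the scene stay as the last step left them, time stands still between calls to the robot, and variables do not carry over. Pictures are saved under pics/ and viewed, and the job is handed in when it is done.

```bash
ls; mkdir -p pics; python3 - <<'E'
from workcell import bot, grab_frame
import cv2,pickle
print(bot.observe())
for n in("side","top"):
    f=grab_frame(n); cv2.imwrite(f"pics/{n}0.png",f["img"][:,:,::-1]); pickle.dump(f,open(f"{n}0.pkl","wb"))
    print(n,f["fovy"],f["cx"],f["cy"],f["R"],f["t"],[k for k in f])
E
```

```text
pics
{'clock': 0.0, 'qpos': array([ 1.10677508,  0.52201294, -0.03635998,  1.59998295,  0.02118313,
        1.0211026 , -0.11281515]), 'qd': array([-0.00040027, -0.0008509 ,  0.00135305,  0.00085291, -0.00072097,
       -0.00019542, -0.00052713]), 'joint_efforts': array([-4.92319268e-04, -9.27117920e+01,  1.97961710e+00, -3.69931090e+01,
        1.77969213e-02,  8.24380433e-03,  8.80863399e-05]), 'position': array([ 0.23968714, -0.57685684,  0.230735  ]), 'tool_rot': array([-1.5269108 ,  1.56967447,  2.00849695]), 'force': array([-0.60998913, -0.87109009,  0.02987736]), 'moment': array([ 0.04635022,  0.02459762, -0.01478604]), 'grip_width': 0.08515433323426436}
side 44.50009311383263 322.36567406093513 244.76480615129134 [[-0.99510117  0.09845644 -0.00894323]
 [ 0.06968383  0.63436364 -0.76988761]
 [-0.07012713 -0.76673927 -0.63811683]] [0.55546488 0.02309243 1.3779336 ] ['img', 'fovy', 'cx', 'cy', 'R', 't']
top 55.90897194640983 323.91999240289914 234.59722674582508 [[ 0.00498627 -0.99995387  0.00820928]
 [-0.9888203  -0.00615387 -0.14898507]
 [ 0.14902872 -0.00737462 -0.98880537]] [-0.01978045  0.53461152  1.11967556] ['img', 'fovy', 'cx', 'cy', 'R', 't']
```

View pics/top0.png

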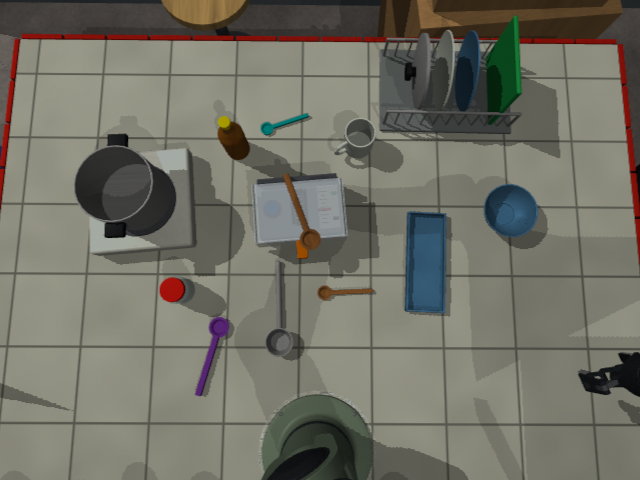

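View pics/side0.png

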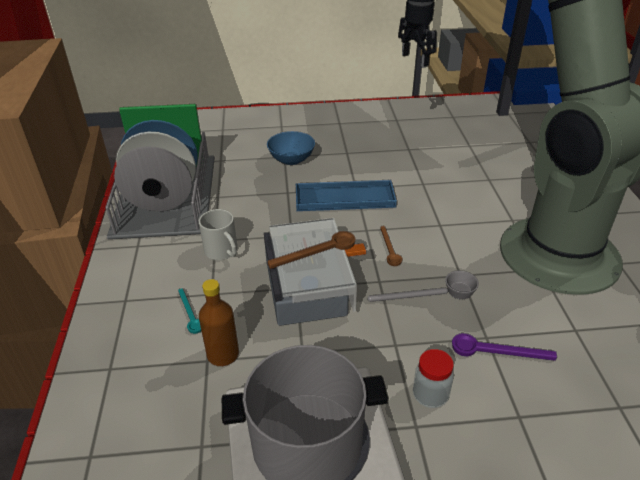

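```bash
cat > h.py <<'E'
import numpy as np,cv2,pickle
from workcell import bot,grab_frame
def cam(f):
    h=f["img"].shape[0]; return h/2/np.tan(np.radians(f["fovy"])/2)
def ray(f,u,v):
    k=cam(f); d=np.array([(u-f["cx"])/k,(v-f["cy"])/k,1.]); R=np.array(f["R"]);t=np.array(f["t"])
    return -R.T@t, R.T@d
def onz(f,u,v,z):
    o,d=ray(f,u,v); return o+d*(z-o[2])/d[2]
def tri(f1,p1,f2,p2):
    o1,d1=ray(f1,*p1);o2,d2=ray(f2,*p2)
    A=np.stack([d1,-d2],1); s=np.linalg.lstsq(A,o2-o1,rcond=None)[0]
    a=o1+s[0]*d1;b=o2+s[1]*d2; return (a+b)/2,np.linalg.norm(a-b)
def proj(f,X):
    c=np.array(f["R"])@np.array(X)+np.array(f["t"]);k=cam(f)
    return c[0]/c[2]*k+f["cx"],c[1]/c[2]*k+f["cy"]
def shot(n,tag):
    f=grab_frame(n);pickle.dump(f,open(f"{n}{tag}.pkl","wb"));return f
def crop(f,x0,y0,x1,y1,s,path):
    im=f["img"][y0:y1,x0:x1,::-1]; cv2.imwrite(path,cv2.resize(im,None,fx=s,fy=s,interpolation=cv2.INTER_CUBIC))
def load(n): return pickle.load(open(n+".pkl","rb"))
def mask(f,lo,hi,box):
    hsv=cv2.cvtColor(f["img"],cv2.COLOR_RGB2HSV);m=cv2.inRange(hsv,lo,hi)
    o=np.zeros_like(m);x0,y0,x1,y1=box;o[y0:y1,x0:x1]=m[y0:y1,x0:x1];return o
E
python3 - <<'E'
from h import *
t=load("top0");s=load("side0")
crop(t,235,160,395,310,5,"pics/tc.png");crop(s,250,205,410,325,5,"pics/sc.png")
E
```

```text
(no output)
```

View pics/tc.png

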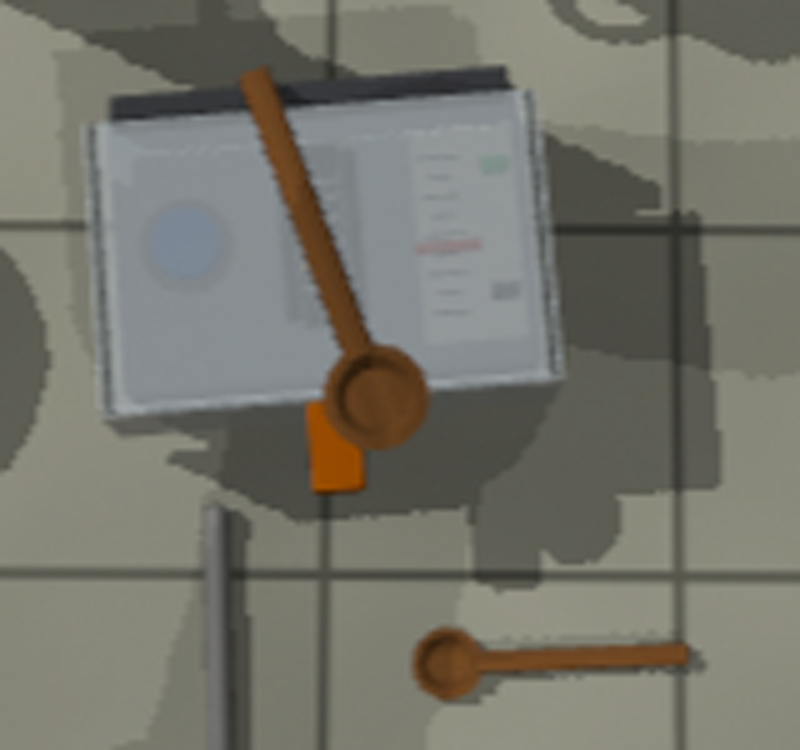

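View pics/sc.png

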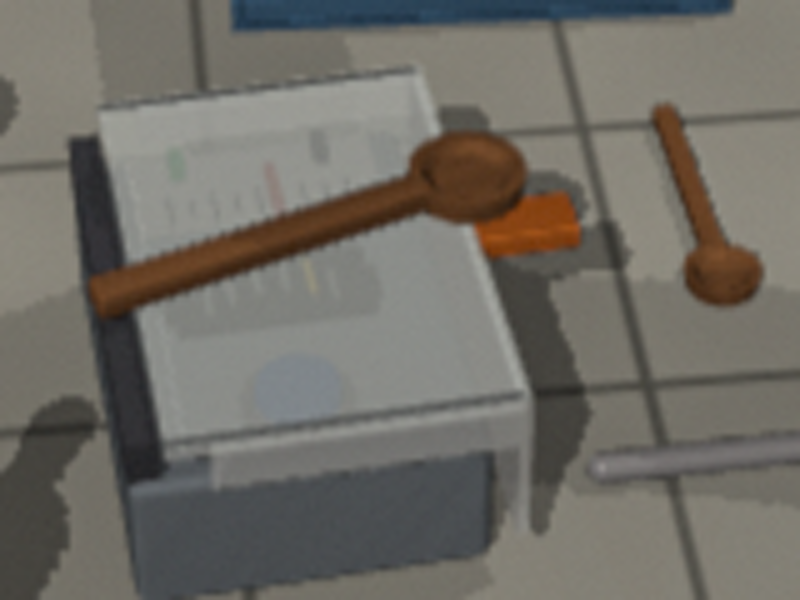

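```bash
python3 - <<'E'
from h import *
t=load("top0");s=load("side0")
np.set_printoptions(precision=4,suppress=True)
# spoon mask
for f,b in((t,(270,165,325,252)),(s,(262,228,362,275))):
    m=mask(f,(4,90,40),(16,255,200),b)
    n,l,st,c=cv2.connectedComponentsWithStats(m)
    i=1+np.argmax(st[1:,4]);print(st[i],c[i])
    cv2.imwrite("pics/m%d.png"%b[0],m)
# cover corners from crop
P=[(235+105/5,160+413/5),(235+562/5,160+376/5),(235+88/5,160+124/5),(235+532/5,160+90/5)]
Q=[onz(t,*p,.097)[:2] for p in P];print(np.array(Q))
fl,fr,bl,br=Q
yaw=np.arctan2((fl-fr)[1],(fl-fr)[0])-np.pi/2;print("yaw",yaw,np.linalg.norm(fl-fr),np.linalg.norm(fl-bl),np.linalg.norm(fr-br),np.arctan2(*(bl-fl)[::-1]),np.arctan2(*(br-fr)[::-1]))
print("spoon end/bowl",onz(t,235+258/5,160+75/5,.111),onz(t,235+377/5,160+397/5,.109))
# side: same
for nm,p,z in(("hend",(250+95/5,205+290/5),.111),("bowl",(250+468/5,205+172/5),.109),("FL",(250+522/5,205+393/5),.097),("FR",(250+417/5,205+68/5),.097)):
    print(nm,onz(s,*p,z))
# tri tab front end corners
m=mask(t,(4,200,120),(20,255,255),(285,235,325,265));print(np.argwhere(m)[:,::-1].min(0),np.argwhere(m)[:,::-1].max(0))
# tray
m=mask(t,(95,80,60),(115,255,255),(395,200,460,325));c=max(cv2.findContours(m,0,2)[0],key=cv2.contourArea);r=cv2.minAreaRect(c);print(r)
B=cv2.boxPoints(r);W=np.array([onz(t,*p,.022)[:2] for p in B]);print(W,W.mean(0),[np.linalg.norm(W[i]-W[i-1]) for i in range(4)])
m=mask(s,(95,80,60),(115,255,255),(285,170,405,220));c=max(cv2.findContours(m,0,2)[0],key=cv2.contourArea);print(cv2.approxPolyDP(c,4,True).reshape(-1,2))
print([onz(s,*p,.022)[:2] for p in cv2.approxPolyDP(c,4,True).reshape(-1,2)])
E
```

```text
[283 173  38  79 775] [302.1677 222.8168]
[ 268  231   94   38 1044] [322.4636 248.8142]
[[ 0.5055  0.1484]
 [ 0.525  -0.0736]
 [ 0.6497  0.1608]
 [ 0.6686 -0.0591]]
yaw 0.08779278986675942 0.22291779080755658 0.14475361361672376 0.1443656042592103 0.0854203347685912 0.10075821807724154
spoon end/bowl [0.6713 0.076  0.111 ] [0.5124 0.0162 0.109 ]
hend [0.6748 0.0828 0.111 ]
bowl [0.5136 0.0214 0.109 ]
FL [0.5078 0.1474 0.097 ]
FR [ 0.5252 -0.0701  0.097 ]
[297 241] [306 257]
((425.67218017578125, 261.92437744140625), (39.285308837890625, 99.7469711303711), 1.3019527196884155)
[[ 0.3413 -0.2239]
 [ 0.5999 -0.2355]
 [ 0.5982 -0.3389]
 [ 0.3396 -0.324 ]] [ 0.4697 -0.2806] [np.float64(0.10006593845016847), np.float64(0.25886141576020455), np.float64(0.10343004199442485), np.float64(0.25908540139493186)]
[[395 197]
 [388 180]
 [296 184]
 [297 210]
 [392 207]]
[array([ 0.344 , -0.2434]), array([ 0.3474, -0.3242]), array([ 0.5963, -0.3327]), array([ 0.6013, -0.2146]), array([ 0.3601, -0.2007])]
```

```bash
cat >> h.py <<'E'
from scipy.spatial.transform import Rotation as Ro
def state():
    o=bot.observe();R=Ro.from_euler("xyz",o["tool_rot"]).as_matrix();return o,np.array(o["position"]),R
def plan(X,yaw=None):
    """shift in current tool axes (mm) to X; turn about tool x (deg) so jaw axis y lies along yaw (mod pi)"""
    o,p,R=state(); print("t %.2f"%o["clock"],"pos",p.round(4),"xaxis",R[:,0].round(3),"jaw yaw %.3f"%np.arctan2(R[1,1],R[0,1]),"q7 %.2f"%o["qpos"][6],"w %.4f"%o["grip_width"],"F",np.round(o["force"],1))
    if X is not None: print("shift",(R.T@(np.array(X)-p)*1000).round(1))
    if yaw is not None:
        a=np.array([np.cos(yaw),np.sin(yaw),0]);l=R.T@a;d=np.degrees(np.arctan2(l[2],l[1]));print("turn",round(d,1),"or",round(d-180*np.sign(d),1))
E
python3 - <<'E'
from h import *
t=load("top0");s=load("side0")
print(tri(t,(310.4,239.4),s,(343.6,239.4)))
# handle end: compare handle mid widths via point along handle at tip
print(tri(t,(286.6,174.6),s,(269.5,262)))
a=np.radians(200.6)
plan([.571,.042,.16],a+np.pi/2)
E
```

```text
(array([0.5129842 , 0.01630406, 0.10486604]), np.float64(7.884311014512978e-05))
(array([0.67351254, 0.07625678, 0.10777894]), np.float64(0.0005097174302161893))
t 0.10 pos [ 0.2397 -0.5769  0.2308] xaxis [-0.     0.001 -1.   ] jaw yaw -1.177 q7 -0.11 w 0.0853 F [-0.8 -0.   0.3]
shift [  71.2 -444.3 -543.5]
turn 2.0 or -178.0
```

```bash
python3 -m pendant '[[0,-37,-45,2],[0,-37,-45,0],[0,-37,-45,0],[0,-37,-45,0],[0,-37,-45,0],[0,-37,-45,0],[0,-37,-45,0],[0,-37,-45,0],[0,-37,-45,0],[0,-37,-45,0],[0,-37,-45,0],[0,-37,-45,0]]' 1 40; python3 - <<'E'
from h import *
plan([.5717,.0385,.16],np.radians(290.5))
E
```

```text
clock: 1.6
position: [0.5883, 0.0308, 0.2311]
tool_rot: [0.075, 1.57, -2.708]
force: [0.8, 0.1, 0.6]
grip_width: 0.0855
t 1.60 pos [0.5883 0.0308 0.2311] xaxis [-0. -0. -1.] jaw yaw -1.212 q7 -1.48 w 0.0855 F [0.8 0.1 0.6]
shift [ 71.1 -13.   12.8]
turn 0.1 or -179.9
```

```bash
python3 -m pendant '[[25,-7,7,0],[25,-6,6,0],[25,0,0,0],[0,0,0,0]]'; python3 - <<'E'
from h import *
plan([.5717,.0385,.101],np.radians(290.5))
crop(shot("top",1),235,120,395,270,4,"pics/a1.png");crop(shot("side",1),250,145,410,285,4,"pics/b1.png")
a=cv2.imread("pics/a1.png");b=cv2.imread("pics/b1.png");h=min(len(a),len(b));cv2.imwrite("pics/ab1.png",cv2.resize(np.hstack([a[:h],b[:h]]),None,fx=.6,fy=.6))
E
```

```text
clock: 2.1
position: [0.5699, 0.0368, 0.1549]
tool_rot: [-0.267, 1.568, -3.049]
force: [-0.3, -0.8, 0.1]
grip_width: 0.0851
t 2.10 pos [0.5699 0.0368 0.1549] xaxis [-0.003 -0.    -1.   ] jaw yaw -1.212 q7 -1.52 w 0.0851 F [-0.3 -0.8  0.1]
shift [53.9 -1.  -2.5]
turn 0.1 or -179.9
```

View pics/ab1.png

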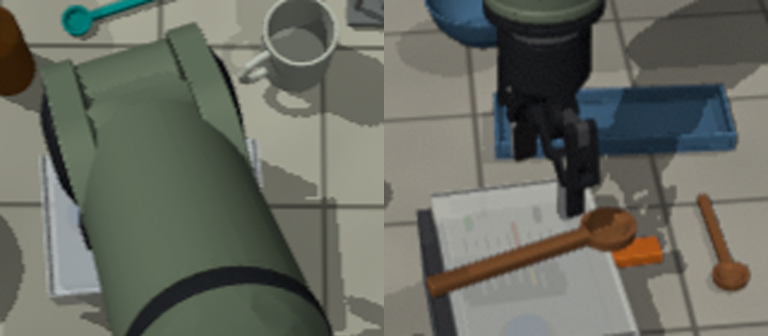

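```bash
python3 -m pendant '[[15,0,-2,0],[15,-1,-1,0],[15,0,0,0],[8,0,0,0],[0,0,0,0]]' && python3 -m pendant '[[0,0,0,0],[0,0,0,0],[0,0,0,0],[0,0,0,0],[0,0,0,0],[0,0,0,0],[0,0,0,0]]' -1 40; python3 - <<'E'
from h import *
plan([.5717,.0385,.101],np.radians(290.5))
crop(shot("side",2),250,145,410,285,5,"pics/b2.png")
E
```

```text
clock: 2.82
position: [0.5731, 0.0388, 0.1026]
tool_rot: [-0.276, 1.57, -3.059]
force: [0.1, -0.4, -0.5]
grip_width: 0.0854
clock: 3.7
position: [0.5735, 0.0388, 0.1037]
tool_rot: [2.934, 1.57, 0.151]
force: [-1.9, -0.1, 5.4]
grip_width: 0.0142
t 3.70 pos [0.5735 0.0388 0.1037] xaxis [ 0.  0. -1.] jaw yaw -1.212 q7 -1.54 w 0.0142 F [-1.9 -0.1  5.4]
shift [ 2.7 -0.3  1.8]
turn 0.1 or -179.9
```

View pics/b2.png

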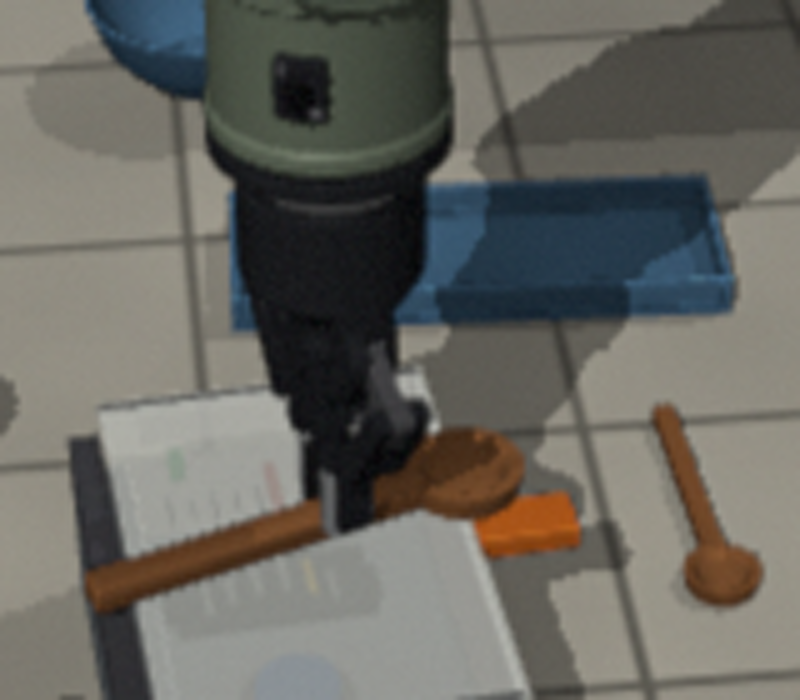

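```bash
python3 -m pendant '[[-10,0,0,0],[-25,0,0,0],[-35,0,0,0],[-20,0,0,0],[0,0,0,0]]'; python3 - <<'E'
from h import *
plan([.462,-.2806,.16],np.radians(267.1))
crop(shot("side",3),250,145,410,285,4,"pics/b3.png")
E
```

```text
clock: 4.38
position: [0.5741, 0.0389, 0.195]
tool_rot: [2.899, 1.568, 0.116]
force: [0.4, -0.6, -1.3]
grip_width: 0.0143
t 4.38 pos [0.5741 0.0389 0.195 ] xaxis [ 0.003  0.    -1.   ] jaw yaw -1.212 q7 -1.51 w 0.0143 F [ 0.4 -0.6 -1.3]
shift [ 34.6 259.7 217.2]
turn 23.5 or -156.5
```

View pics/b3.png

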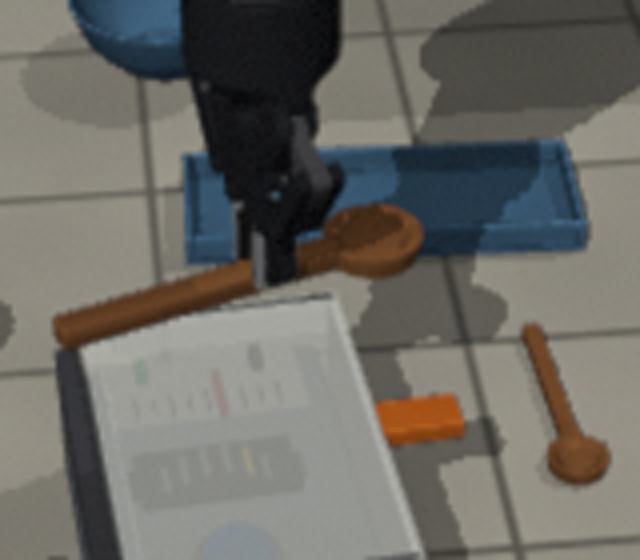

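```bash
python3 -m pendant '[[0,20,17,0],[0,40,33,0],[0,40,34,0],[0,40,33,0],[0,40,34,0],[0,40,33,0],[0,40,33,0],[0,0,0,7.8],[0,0,0,7.8],[0,0,0,7.8],[0,0,0,0]]'; python3 - <<'E'
from h import *
plan([.462,-.2806,.06],np.radians(267.1))
shot("top",4);crop(shot("side",4),270,90,430,230,4,"pics/b4.png")
E
```

```text
clock: 5.8
position: [0.4612, -0.2805, 0.1924]
tool_rot: [-0.279, 1.569, 2.814]
force: [0.7, -0.2, -1.2]
grip_width: 0.0148
t 5.80 pos [ 0.4612 -0.2805  0.1924] xaxis [-0.001  0.    -1.   ] jaw yaw -1.619 q7 -1.22 w 0.0148 F [ 0.7 -0.2 -1.2]
shift [ 1.324e+02  1.000e-01 -1.000e+00]
turn 0.1 or -179.9
```

View pics/b4.png

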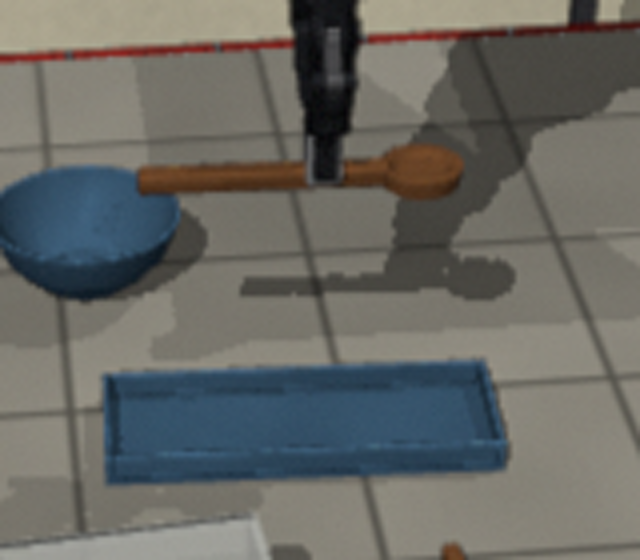

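```bash
python3 -m pendant '[[30,0,-1,0],[40,0,0,0],[40,0,0,0],[30,0,0,0],[20,0,0,0],[5,0,0,0],[0,0,0,0]]'; python3 - <<'E'
from h import *
plan([.462,-.2806,.0117],np.radians(267.1))
crop(shot("side",5),270,90,430,230,4,"pics/b5.png")
E
```

```text
clock: 6.78
position: [0.4626, -0.281, 0.0285]
tool_rot: [-1.278, 1.571, 1.815]
force: [-0.3, -0.2, -0.5]
grip_width: 0.0145
t 6.78 pos [ 0.4626 -0.281   0.0285] xaxis [-0.  0. -1.] jaw yaw -1.619 q7 -1.26 w 0.0145 F [-0.3 -0.2 -0.5]
shift [16.8 -0.3  0.6]
turn 0.1 or -179.9
```

View pics/b5.png

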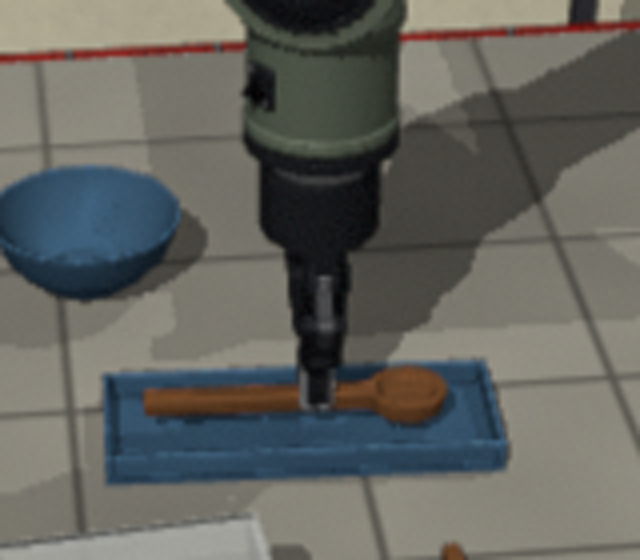

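```bash
python3 -m pendant '[[7,0,0,0],[5,0,0,0],[3,0,0,0],[0,0,0,0]]';python3 -m pendant '[[1.5,0,0,0],[0,0,0,0]]'
```

```text
clock: 7.32
position: [0.4624, -0.2808, 0.0131]
tool_rot: [-0.42, 1.57, 2.672]
force: [-0.5, -0.1, -1.5]
grip_width: 0.0145
clock: 7.58
position: [0.4625, -0.2809, 0.0118]
tool_rot: [2.81, 1.571, -0.381]
force: [-0.5, 0.9, -1.3]
grip_width: 0.0145
```

```bash
python3 -m pendant '[[1.5,0,0,0],[0,0,0,0]]';python3 -m pendant '[[0,0,0,0],[0,0,0,0],[0,0,0,0],[0,0,0,0]]' -0.1; python3 -m pendant '[[-20,0,0,0],[-40,0,0,0],[-50,0,0,0],[-50,0,0,0],[-30,0,0,0]]'; python3 - <<'E'
from h import *
plan(None)
f=shot("side",6);crop(f,270,90,430,230,4,"pics/b6.png")
E
```

```text
clock: 7.82
position: [0.4626, -0.281, 0.0116]
tool_rot: [2.5, 1.57, -0.691]
force: [-8.4, 4.0, 29.5]
grip_width: 0.0145
clock: 8.32
position: [0.4625, -0.2809, 0.0102]
tool_rot: [-0.637, 1.571, 2.455]
force: [-0.4, -0.4, 0.1]
grip_width: 0.0386
clock: 8.95
position: [0.4629, -0.2812, 0.2027]
tool_rot: [2.729, 1.569, -0.463]
force: [-0.7, 0.5, 0.3]
grip_width: 0.0382
t 8.95 pos [ 0.4629 -0.2812  0.2027] xaxis [ 0.002 -0.001 -1.   ] jaw yaw -1.620 q7 -1.22 w 0.0382 F [-0.7  0.5  0.3]
```

View pics/b6.png

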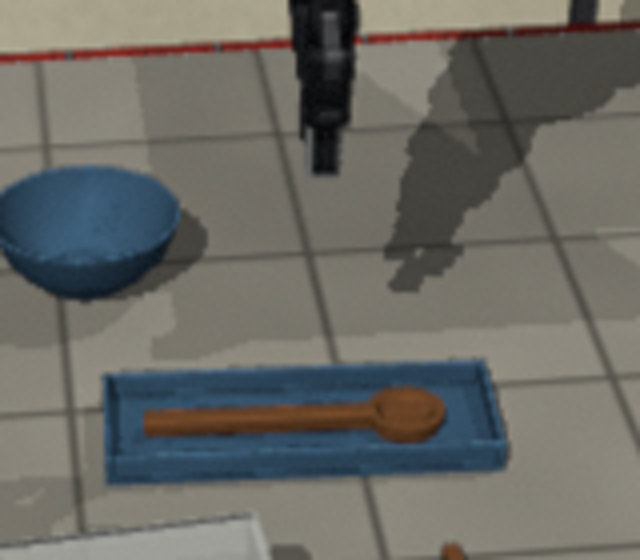

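```bash
python3 - <<'E'
from h import *
t=shot("top",6)
crop(t,235,160,395,280,5,"pics/t6.png");crop(load("side6"),250,205,410,325,5,"pics/s6.png")
E
```

```text
(no output)
```

View pics/t6.png

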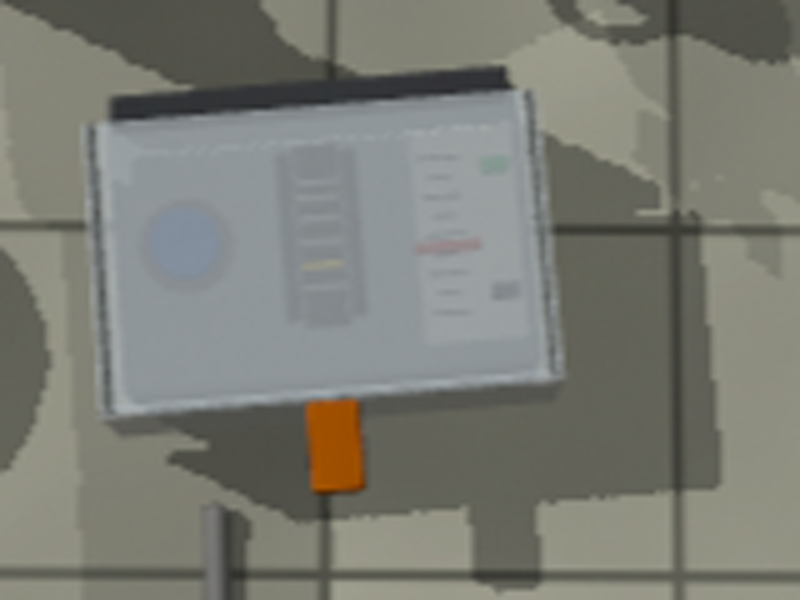

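View pics/s6.png

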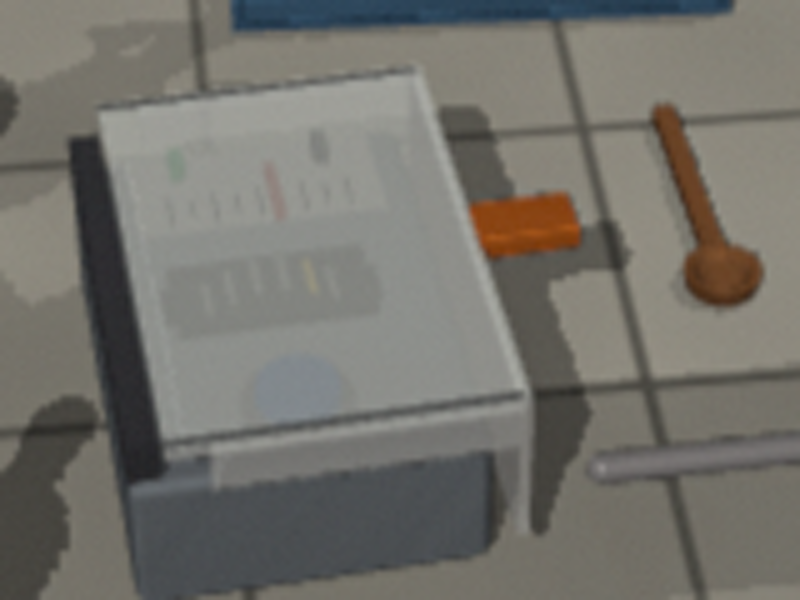

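```bash
python3 - <<'E'
from h import *
np.set_printoptions(precision=4,suppress=True)
t=load("top6");s=load("side6")
c=lambda x,y:(235+x/5,160+y/5); d=lambda x,y:(250+x/5,205+y/5)
obs=[("FL",c(105,413),(-80,113,97)),("FR",c(562,378),(-80,-113,97)),("tabFL",c(313,492),(-127.5+0,13,97)),("tabFR",c(364,489),(-127.5,-13,97)),("but",c(185,243),(5,68,83)),("BL",c(87,124),(65,113,97)),("BR",c(532,90),(65,-113,97))]
obs2=[("FL",d(522,393),(-80,113,97)),("FR",d(417,68),(-80,-113,97)),("tabFR",d(572,196),(-127.5,-13,97)),("tabFL",d(580,234),(-127.5,13,97)),("but",d(298,390),(5,68,83))]
from scipy.optimize import least_squares
L=[(t,*o) for o in obs]+[(s,*o) for o in obs2]
def W(p,l): cz,sz=np.cos(p[2]),np.sin(p[2]);l=np.array(l)/1000; return np.array([p[0]+cz*l[0]-sz*l[1],p[1]+sz*l[0]+cz*l[1],l[2]])
def res(p): return np.concatenate([np.array(proj(f,W(p,l)))-np.array(u) for f,n,u,l in L])
r=least_squares(res,[.595,.045,.09],loss="soft_l1");print(r.x,r.fun.reshape(-1,2))
p=r.x
for nm,u,z in (("green",c(494,164),.078),("black",c(506,291),.078),("ptr",c(448,246),.076),("ptrtip",c(482,243),.076)):
    X=onz(t,*u,z)-W(p,(0,0,0)); cz,sz=np.cos(p[2]),np.sin(p[2]); print(nm,1000*(cz*X[0]+sz*X[1]),1000*(-sz*X[0]+cz*X[1]))
print("tab grip",W(p,(-110,0,91)),"hinge",W(p,(65,0,94.5)))
X=W(p,(-110,0,130));plan(X,p[2]+np.pi/2)
E
```

```text
[0.5952 0.0456 0.0816] [[-1.3482 -0.3498]
 [-0.0423 -0.2823]
 [-0.5133  0.1841]
 [ 0.0198 -0.0276]
 [-0.2984 -0.7239]
 [-0.9031 -0.4511]
 [ 1.0459 -0.2243]
 [ 1.0787  1.453 ]
 [ 0.0379 -0.9153]
 [-0.3967 -1.6365]
 [ 0.8555 -1.6033]
 [ 0.0877 -2.5108]]
green 33.05506019686944 -89.4512418475125
black -32.15412104992539 -90.23899081967863
ptr -6.748682418690268 -63.19580700778223
ptrtip -6.4946262545409645 -80.31020203671608
tab grip [0.4856 0.0367 0.091 ] hinge [0.66   0.0509 0.0945]
t 9.05 pos [ 0.4637 -0.2816  0.2034] xaxis [ 0.004 -0.002 -1.   ] jaw yaw -1.621 q7 -1.22 w 0.0383 F [ 1.   0.4 -0.4]
shift [  72.8 -319.1   -5.7]
turn 172.5 or -7.5
```

```bash
python3 -m pendant '[[0,-20,-1,-7.5],[0,-40,0,0],[0,-50,0,0],[0,-50,0,0],[0,-50,0,0],[0,-50,0,0],[0,-35,0,0],[0,-15,0,0],[0,0,0,0]]' 0.4 25; python3 - <<'E'
from h import *
plan([.4856,.0367,.071],.0816+np.pi/2)
E
```

```text
clock: 10.18
position: [0.4409, 0.0281, 0.2]
tool_rot: [0.043, 1.57, -3.016]
force: [0.8, -0.9, 0.1]
grip_width: 0.0598
t 10.18 pos [0.4409 0.0281 0.2   ] xaxis [-0.001 -0.    -1.   ] jaw yaw -1.488 q7 -1.78 w 0.0598 F [ 0.8 -0.9  0.1]
shift [128.9  -4.9 -45.4]
turn -180.0 or 0.0
```

```bash
python3 -m pendant '[[20,-5,-25,0],[40,0,-20,0],[10,0,0,0],[0,0,0,0]]'; python3 - <<'E'
from h import *
plan([.4856,.0367,.071],.0816+np.pi/2)
crop(shot("side",7),290,145,420,285,4,"pics/b7.png")
E
```

```text
clock: 10.68
position: [0.4848, 0.0355, 0.1299]
tool_rot: [0.235, 1.569, -2.827]
force: [-0.2, -0.3, 1.1]
grip_width: 0.0598
t 10.68 pos [0.4848 0.0355 0.1299] xaxis [-0.002 -0.001 -1.   ] jaw yaw -1.491 q7 -1.83 w 0.0598 F [-0.2 -0.3  1.1]
shift [58.9 -1.2 -1. ]
turn 179.9 or -0.1
```

View pics/b7.png

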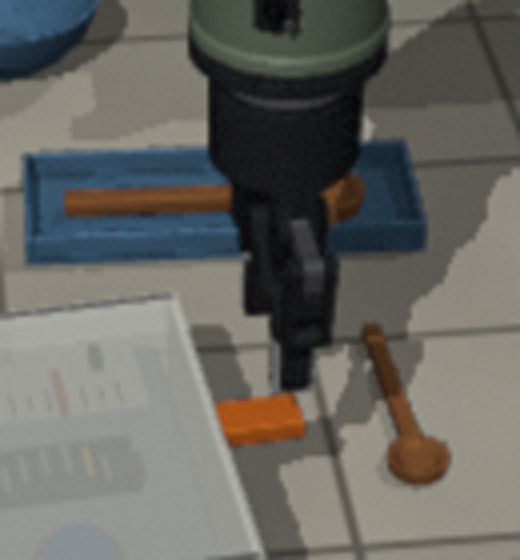

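Aligned above the tab; descending and gripping.

```bash
python3 -m pendant '[[20,-1,-1,0],[20,0,0,0],[14,0,0,0],[5,0,0,0],[0,0,0,0]]' && python3 -m pendant '[[0,0,0,0],[0,0,0,0],[0,0,0,0],[0,0,0,0],[0,0,0,0]]' -1 25; python3 - <<'E'
from h import *
plan([.4856,.0367,.071],.0816+np.pi/2)
crop(shot("side",8),290,145,420,285,4,"pics/b8.png")
o,p,R=state()
th=np.linspace(0,1.70,25);a=th-.02
x=-.175*np.cos(a);z=.175*np.sin(a)
d=np.stack([np.diff(z)*-1000,np.diff(x)*-1000],1);print(R.round(2),d.round(1).tolist())
E
```

```text
clock: 11.35
position: [0.4864, 0.0377, 0.0716]
tool_rot: [2.963, 1.571, -0.098]
force: [-0.7, 0.1, 0.4]
grip_width: 0.0598
clock: 11.98
position: [0.4865, 0.0389, 0.0719]
tool_rot: [-2.315, 1.569, 0.909]
force: [-3.7, 6.8, 9.0]
grip_width: 0.0252
t 11.97 pos [0.4865 0.0389 0.0719] xaxis [ 0.001  0.001 -1.   ] jaw yaw -1.488 q7 -1.87 w 0.0252 F [-3.7  6.8  9. ]
shift [0.9 2.1 1.1]
turn -179.9 or 0.1
[[ 0.    0.08 -1.  ]
 [ 0.   -1.   -0.08]
 [-1.   -0.   -0.  ]] [[-12.4, -0.2], [-12.3, -1.1], [-12.2, -1.9], [-12.1, -2.8], [-11.8, -3.6], [-11.6, -4.5], [-11.2, -5.3], [-10.8, -6.1], [-10.4, -6.8], [-9.8, -7.5], [-9.3, -8.2], [-8.7, -8.8], [-8.0, -9.4], [-7.3, -10.0], [-6.6, -10.5], [-5.9, -10.9], [-5.1, -11.3], [-4.3, -11.6], [-3.4, -11.9], [-2.6, -12.1], [-1.7, -12.3], [-0.8, -12.4], [0.0, -12.4], [0.9, -12.4]]
```

View pics/b8.png

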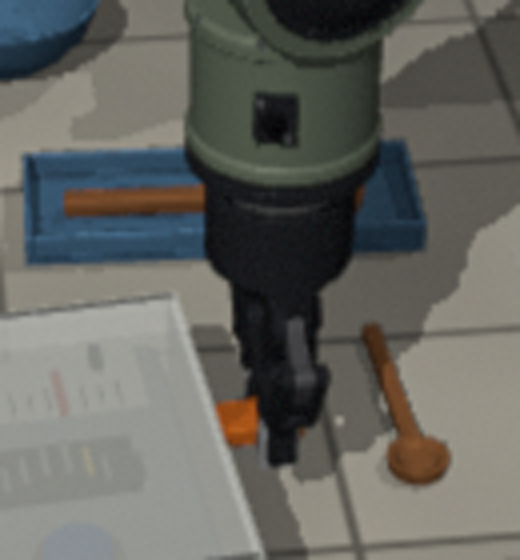

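```bash
python3 -m pendant '[[-12.4,0,-0.2,0],[-12.3,0,-1.1,0],[-12.2,0,-1.9,0],[-12.1,0,-2.8,0],[-11.8,0,-3.6,0],[-11.6,0,-4.5,0],[-11.2,0,-5.3,0],[-10.8,0,-6.1,0],[0,0,0,0]]'; python3 - <<'E'
from h import *
plan(None)
crop(shot("side",9),250,125,410,285,4,"pics/b9.png")
E
```

```text
clock: 13.15
position: [0.5118, 0.0412, 0.1664]
tool_rot: [-1.887, 1.569, 1.337]
force: [-2.1, 8.5, -1.2]
grip_width: 0.0256
t 13.15 pos [0.5118 0.0412 0.1664] xaxis [ 0.     0.001 -1.   ] jaw yaw -1.488 q7 -1.81 w 0.0256 F [-2.1  8.5 -1.2]
```

View pics/b9.png

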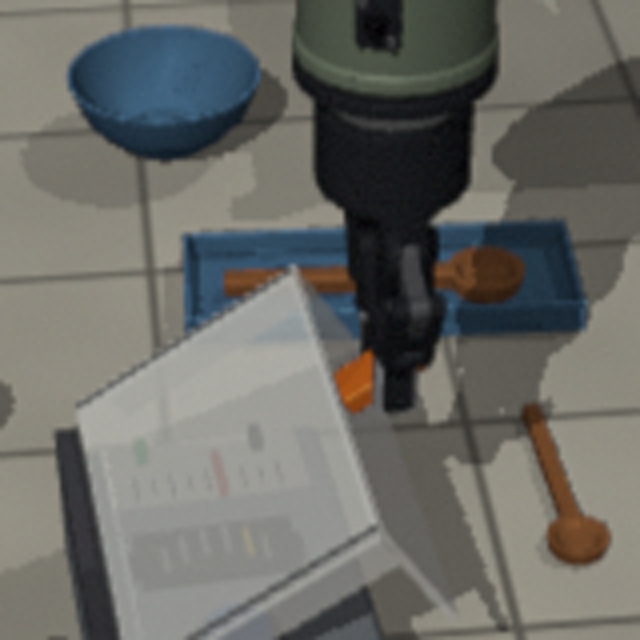

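```bash
python3 -m pendant '[[-10.4,0,-6.8,0],[-9.8,0,-7.5,0],[-9.3,0,-8.2,0],[-8.7,0,-8.8,0],[-8,0,-9.4,0],[-7.3,0,-10,0],[-6.6,0,-10.5,0],[-5.9,0,-10.9,0],[0,0,0,0]]'; python3 - <<'E'
from h import *
plan(None)
crop(shot("side",10),250,85,410,285,3,"pics/b10.png")
E
```

```text
clock: 14.32
position: [0.5836, 0.0475, 0.2322]
tool_rot: [-1.497, 1.569, 1.727]
force: [-3.4, 9.4, 2.7]
grip_width: 0.0255
t 14.32 pos [0.5836 0.0475 0.2322] xaxis [-0.     0.002 -1.   ] jaw yaw -1.488 q7 -1.77 w 0.0255 F [-3.4  9.4  2.7]
```

View pics/b10.png

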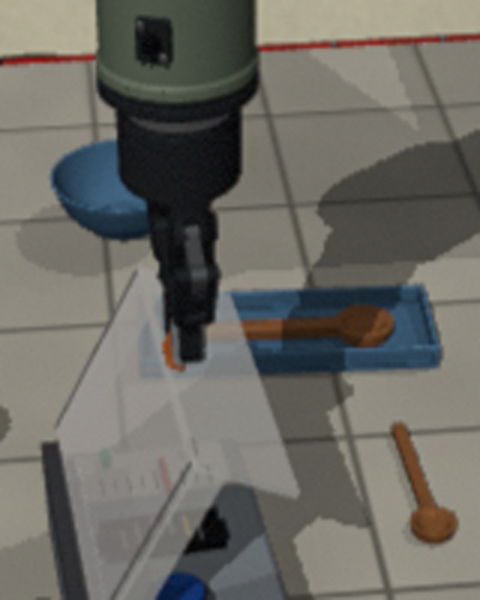

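```bash
python3 -m pendant '[[-5.1,0,-11.3,0],[-4.3,0,-11.6,0],[-3.4,0,-11.9,0],[-2.6,0,-12.1,0],[-1.7,0,-12.3,0],[-0.8,0,-12.4,0],[0,0,-12.4,0],[0.9,0,-12.4,0],[0,0,0,0]]'; python3 - <<'E'
from h import *
plan(None)
crop(shot("side",11),250,85,410,285,3,"pics/b11.png")
E
```

```text
clock: 15.5
position: [0.6801, 0.0562, 0.2493]
tool_rot: [-1.862, 1.568, 1.363]
force: [-1.1, 10.5, 5.7]
grip_width: 0.0256
t 15.50 pos [0.6801 0.0562 0.2493] xaxis [ 0.001  0.003 -1.   ] jaw yaw -1.487 q7 -1.75 w 0.0256 F [-1.1 10.5  5.7]
```

View pics/b11.png

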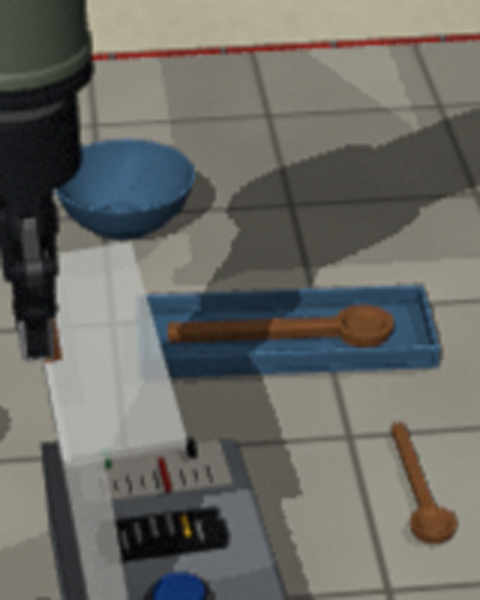

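```bash
python3 -m pendant '[[0,0,-3,0],[0,0,0,0]]'; python3 -m pendant '[[0,0,0,0],[0,0,0,0],[0,0,0,0],[0,0,0,0]]' 0.6;  python3 -m pendant '[[-20,0,0,0],[-30,0,0,0],[-30,0,10,0],[-10,0,50,0],[0,0,60,0],[0,0,50,0],[0,0,0,0]]'; python3 - <<'E'
from h import *
plan(None)
crop(shot("side",12),210,85,370,285,3,"pics/b12.png")
crop(shot("top",12),210,100,410,280,4,"pics/t12.png")
E
```

```text
clock: 15.8
position: [0.6823, 0.0564, 0.2491]
tool_rot: [-1.535, 1.568, 1.69]
force: [-3.6, 10.9, 2.7]
grip_width: 0.0254
clock: 16.3
position: [0.6827, 0.0536, 0.2487]
tool_rot: [1.556, 1.571, -1.504]
force: [-0.4, -0.1, 0.4]
grip_width: 0.0683
clock: 17.18
position: [0.5109, 0.0394, 0.3397]
tool_rot: [2.477, 1.57, -0.584]
force: [1.5, 0.2, 1.1]
grip_width: 0.0684
t 17.18 pos [0.5109 0.0394 0.3397] xaxis [ 0.001 -0.001 -1.   ] jaw yaw -1.490 q7 -1.74 w 0.0684 F [1.5 0.2 1.1]
```

View pics/b12.png

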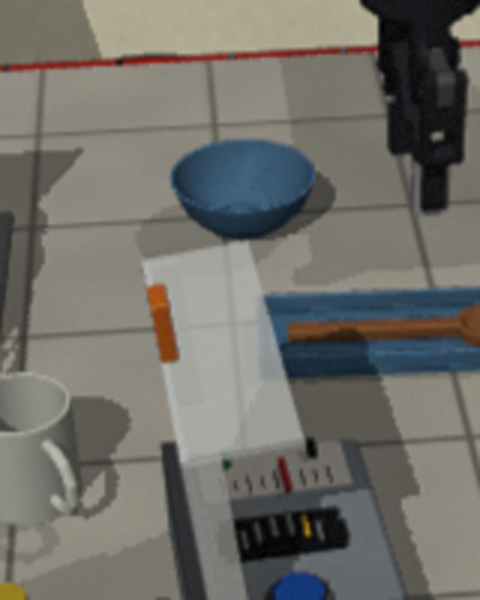

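View pics/t12.png

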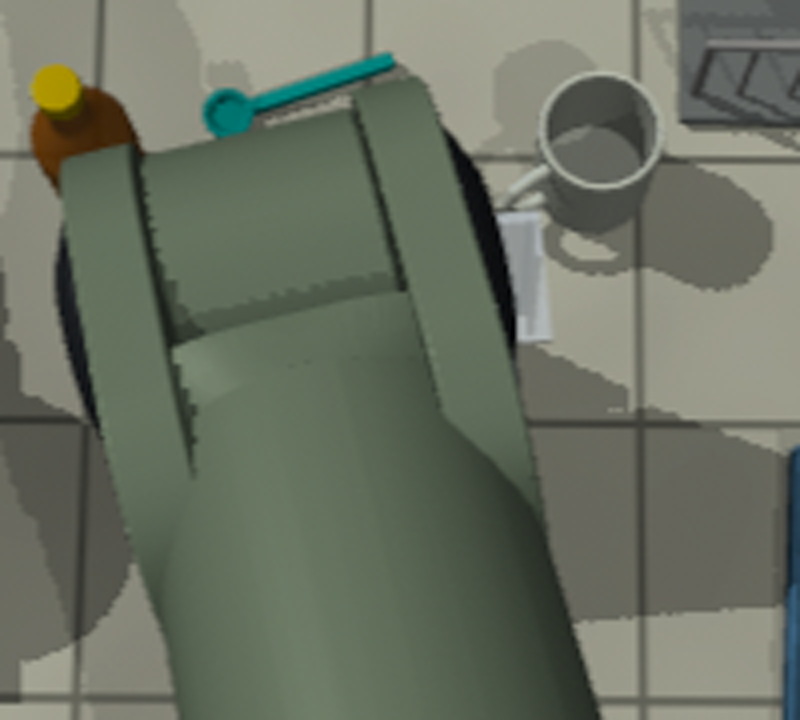

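```bash
python3 - <<'E'
from h import *
s=load("side8");p=np.array([.4865,.0389,.0719])
for h in (.054+.019,.1,.12,.14,.16,.18,.2,.22):
    X=p+[0,0,h];u=proj(s,X);
    c=np.array(s["R"])@X+s["t"];k=cam(s)
    print(h,((u[0]-290)*4,(u[1]-145)*4),"px/mm crop",4*k/c[2]/1000, "front@r56",[(round((proj(s,X+np.array([0.005,r,0]))[1]-145)*4)) for r in(.04,.05,.056)])
E
```

```text
0.073 (np.float64(271.39004193278015), np.float64(341.6477153113807)) px/mm crop 1.9209941553376928 front@r56 [391, 403, 411]
0.1 (np.float64(272.9500159435229), np.float64(300.3234475729231)) px/mm crop 1.9484766357260423 front@r56 [349, 362, 369]
0.12 (np.float64(274.13463761087405), np.float64(268.94239723920373)) px/mm crop 1.9693464332460031 front@r56 [317, 330, 337]
0.14 (np.float64(275.34491058205504), np.float64(236.88183472131095)) px/mm crop 1.990668136662842 front@r56 [285, 297, 305]
0.16 (np.float64(276.5816771402524), np.float64(204.11944763731708)) px/mm crop 2.012456584705285 front@r56 [252, 264, 272]
0.18 (np.float64(277.84581685288845), np.float64(170.63193593260405)) px/mm crop 2.0347272729484285 front@r56 [218, 230, 238]
0.2 (np.float64(279.1382486577213), np.float64(136.39495661831756)) px/mm crop 2.0574963905651353 front@r56 [183, 195, 203]
0.22 (np.float64(280.4599330905953), np.float64(101.38306475748334)) px/mm crop 2.080780859572893 front@r56 [148, 160, 167]
```

```bash
cat >> h.py <<'E'
CP=(.5952,.0456,.0816)
def CW(x,y,z): c,s=np.cos(CP[2]),np.sin(CP[2]);return np.array([CP[0]+(c*x-s*y)/1e3,CP[1]+(s*x+c*y)/1e3,z/1e3])
def WC(p): c,s=np.cos(CP[2]),np.sin(CP[2]);X=np.array(p)[:2]-CP[:2];return np.array([c*X[0]+s*X[1],-s*X[0]+c*X[1],p[2]])*1e3
E
python3 -m pendant '[[0,0,0,-10],[0,0,0,-10],[0,0,0,-10],[0,0,0,-10],[0,0,0,-10],[0,0,0,-10],[0,0,0,-10],[0,0,0,-10],[0,0,0,-10],[0,0,0,0]]' 1; python3 - <<'E'
from h import *
o,p,R=state();print("console",WC(p).round(1))
plan(CW(-68,0,110),CP[2])
f=shot("side",13);crop(f,210,85,370,285,3,"pics/b13.png")
# refined pointer/clip from side view, deck things visible
E
```

```text
clock: 18.52
position: [0.514, 0.0399, 0.3383]
tool_rot: [-2.672, 1.57, 2.121]
force: [0.3, -0.2, 0.5]
grip_width: 0.0853
console [-81.4   1.  338.3]
t 18.52 pos [0.514  0.0399 0.3383] xaxis [-0.     0.001 -1.   ] jaw yaw 0.080 q7 -0.24 w 0.0853 F [ 0.3 -0.2  0.5]
shift [228.3  13.5   1.1]
turn -0.1 or 179.9
```

```bash
python3 -m pendant '[[30,3,1,0],[50,10,0,0],[50,0,0,0],[50,0,0,0],[35,0,0,0],[15,0,0,0],[0,0,0,0]]'; python3 - <<'E'
from h import *
o,p,R=state();print("console",WC(p).round(1),o["force"])
f=shot("side",14);crop(f,240,130,380,330,4,"pics/b14.png")
E
```

```text
clock: 19.45
position: [0.5264, 0.0401, 0.1085]
tool_rot: [-1.591, 1.57, -3.082]
force: [0.1, 0.5, 0.3]
grip_width: 0.0855
console [-69.    0.2 108.5] [0.12485318 0.53647626 0.26282879]
```

View pics/b14.png

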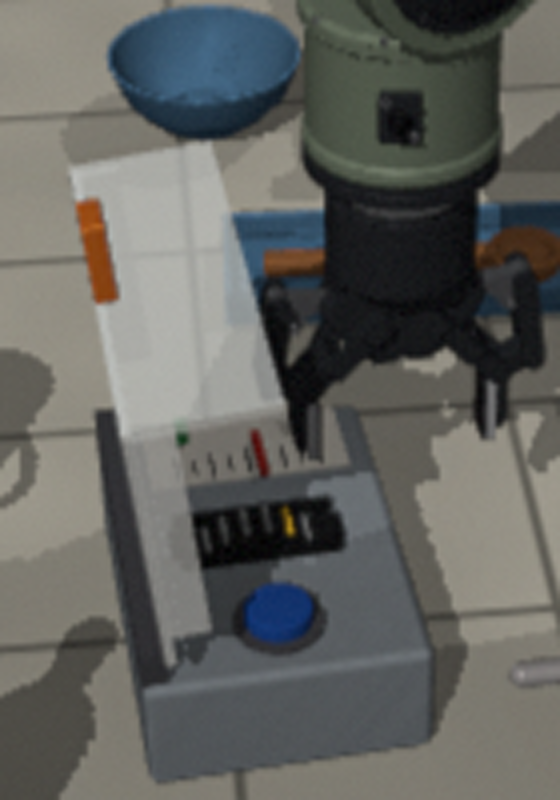

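```bash
python3 -m pendant '[[15,1,0,0],[15,0,0,0],[3,0,0,0],[0,0,0,0]]'; python3 -m pendant '[[2,0,0,0],[0,0,0,0]]';python3 -m pendant '[[1,0,0,0],[0,0,0,0]]';  python3 - <<'E'
from h import *
o,p,R=state();print("console",WC(p).round(1),o["force"])
f=shot("side",15);crop(f,240,150,380,300,5,"pics/b15.png")
E
```

```text
clock: 20.0
position: [0.5272, 0.0402, 0.0755]
tool_rot: [-1.674, 1.57, 3.12]
force: [0.2, -0.3, 0.4]
grip_width: 0.0854
clock: 20.25
position: [0.5273, 0.0401, 0.0738]
tool_rot: [1.653, 1.571, 0.163]
force: [0.3, 0.0, -0.0]
grip_width: 0.0852
clock: 20.5
position: [0.5273, 0.0401, 0.0727]
tool_rot: [1.598, 1.571, 0.109]
force: [-0.2, -0.3, -0.2]
grip_width: 0.0856
console [-68.1   0.1  72.7] [-0.20906764 -0.28464472 -0.20534907]
```

View pics/b15.png

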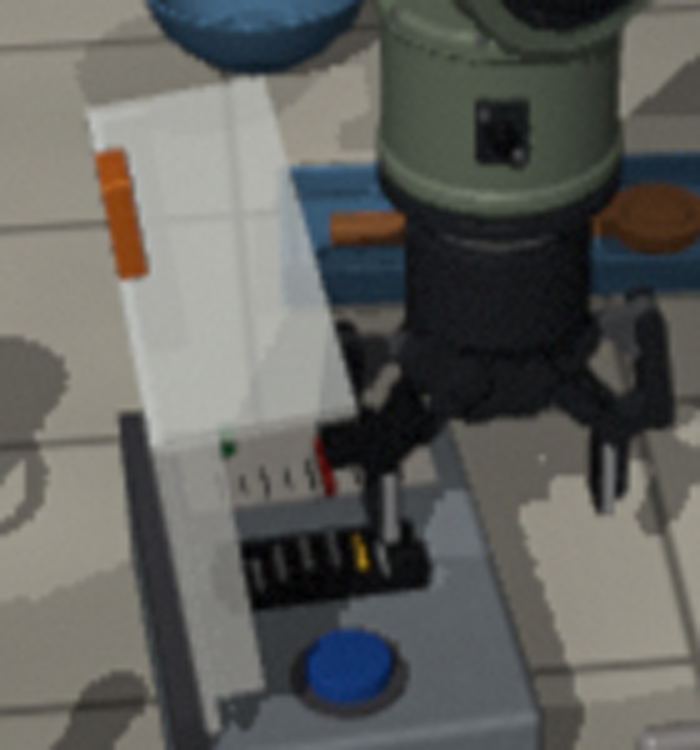

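```bash
for i in 1; do :; done; python3 -m pendant '[[2,0,0,0],[0,0,0,0]]'; python3 -m pendant '[[1,0,0,0],[0,0,0,0]]';python3 -m pendant '[[1,0,0,0],[0,0,0,0]]';python3 -m pendant '[[1,0,0,0],[0,0,0,0]]'
```

```text
clock: 20.8
position: [0.5272, 0.0401, 0.0705]
tool_rot: [-1.633, 1.571, -3.123]
force: [0.2, 0.6, -0.1]
grip_width: 0.0854
clock: 21.05
position: [0.5272, 0.0401, 0.0696]
tool_rot: [-1.817, 1.571, 2.977]
force: [0.3, 0.7, -0.4]
grip_width: 0.0856
clock: 21.3
position: [0.5272, 0.0401, 0.0686]
tool_rot: [-1.696, 1.571, 3.098]
force: [0.1, 0.4, -0.5]
grip_width: 0.0857
clock: 21.55
position: [0.5272, 0.0401, 0.0676]
tool_rot: [-1.721, 1.571, 3.073]
force: [0.4, 0.2, -0.2]
grip_width: 0.0857
```

```bash
python3 -m pendant '[[1,0,0,0],[0,0,0,0]]'; python3 -m pendant '[[0,2,0,0],[0,0,0,0]]';python3 -m pendant '[[0,2,0,0],[0,0,0,0]]';python3 - <<'E'
from h import *
o,p,R=state();print("console",WC(p).round(1),o["force"])
f=shot("side",16);crop(f,270,200,350,290,8,"pics/b16.png")
E
```

```text
clock: 21.8
position: [0.5272, 0.0401, 0.0666]
tool_rot: [-2.006, 1.571, 2.788]
force: [0.4, -0.6, 0.2]
grip_width: 0.0852
clock: 22.05
position: [0.5295, 0.0403, 0.0667]
tool_rot: [1.988, 1.571, 0.499]
force: [-1.5, 0.1, 0.1]
grip_width: 0.0851
clock: 22.3
position: [0.5314, 0.0405, 0.0667]
tool_rot: [2.09, 1.571, 0.601]
force: [-0.5, 0.1, 1.4]
grip_width: 0.0852
console [-64.    0.1  66.7] [-0.4500333   0.07843329  1.35574998]
```

View pics/b16.png

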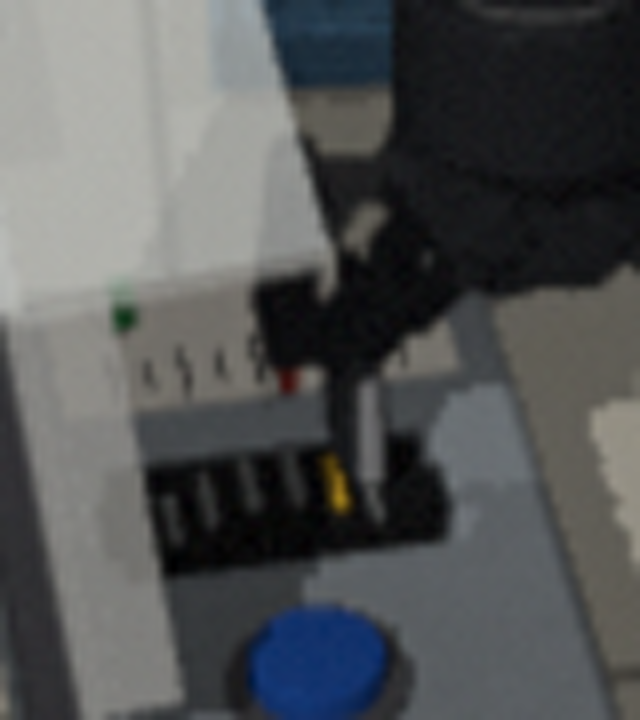

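```bash
python3 -m pendant '[[0,2,0,0],[-0.5,2,0,0],[0,0,0,0]]';python3 -m pendant '[[-0.5,2,0,0],[-0.5,2,0,0],[0,0,0,0]]';python3 - <<'E'
from h import *
o,p,R=state();print("console",WC(p).round(1),o["force"])
f=shot("side",17);crop(f,270,200,350,290,8,"pics/b17.png")
E
```

```text
clock: 22.72
position: [0.5354, 0.0408, 0.0672]
tool_rot: [1.986, 1.571, 0.497]
force: [0.6, 0.5, -0.4]
grip_width: 0.0853
clock: 23.1
position: [0.5394, 0.0411, 0.0682]
tool_rot: [2.106, 1.571, 0.617]
force: [-0.2, -0.0, -0.4]
grip_width: 0.0857
console [-56.    0.1  68.2] [-0.16736179 -0.00334742 -0.38364945]
```

View pics/b17.png

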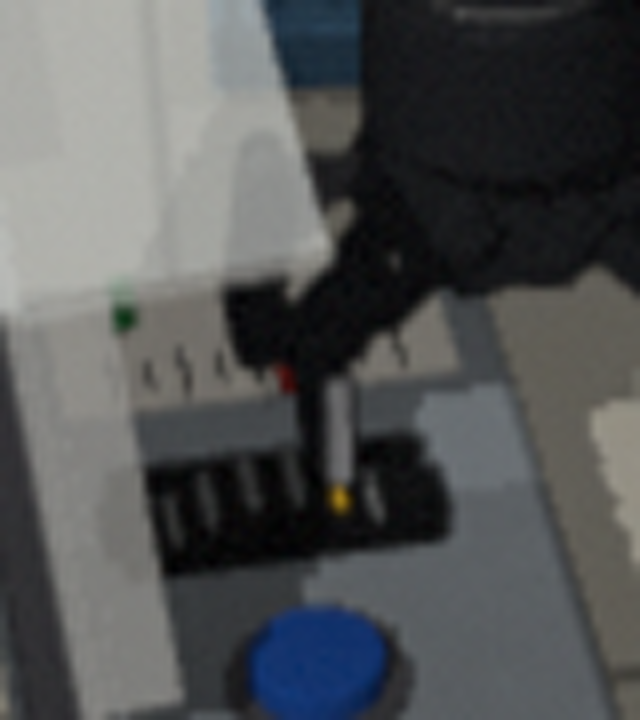

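```bash
python3 -m pendant '[[1,0,0,0],[0,0,0,0]]';python3 -m pendant '[[1,0,0,0],[0,0,0,0]]'; python3 -m pendant '[[1,0,0,0],[0,0,0,0]]'
```

```text
clock: 23.4
position: [0.5391, 0.0411, 0.0671]
tool_rot: [-1.367, 1.571, -2.856]
force: [0.8, 0.0, -1.3]
grip_width: 0.0856
clock: 23.65
position: [0.5392, 0.0411, 0.0665]
tool_rot: [0.635, 1.571, -0.854]
force: [-4.8, -0.7, 9.6]
grip_width: 0.0853
clock: 23.9
position: [0.5391, 0.0411, 0.0661]
tool_rot: [0.466, 1.57, -1.023]
force: [-9.8, -1.7, 22.6]
grip_width: 0.0849
```

```bash
python3 -m pendant '[[-0.8,1,0,0],[-0.8,3,0,0],[-0.6,3,0,0],[-0.4,3,0,0],[0,0,0,0]]';python3 - <<'E'
from h import *
o,p,R=state();print("console",WC(p).round(1),o["force"])
f=shot("side",18);crop(f,270,200,350,290,8,"pics/b18.png")
E
```

```text
clock: 24.52
position: [0.5509, 0.0421, 0.0695]
tool_rot: [1.562, 1.567, 0.073]
force: [-3.6, -0.8, 27.5]
grip_width: 0.0854
console [-44.5   0.2  69.5] [-3.57896895 -0.7579886  27.53465951]
```

View pics/b18.png

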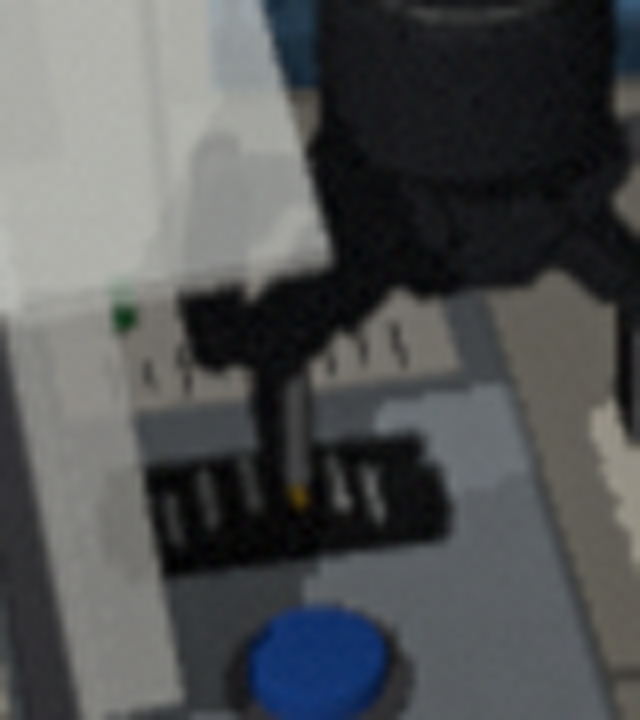

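```bash
python3 -m pendant '[[-0.6,2,0,0],[0,3,0,0],[0,2,0,0],[0,0,0,0]]';python3 - <<'E'
from h import *
o,p,R=state();print("console",WC(p).round(1),o["force"])
f=shot("side",19);crop(f,270,200,350,290,8,"pics/b19.png")
E
```

```text
clock: 25.08
position: [0.5583, 0.0428, 0.07]
tool_rot: [1.638, 1.566, 0.148]
force: [1.2, -1.1, 20.2]
grip_width: 0.0855
console [-37.    0.3  70. ] [ 1.18168052 -1.11469549 20.22845184]
```

View pics/b19.png

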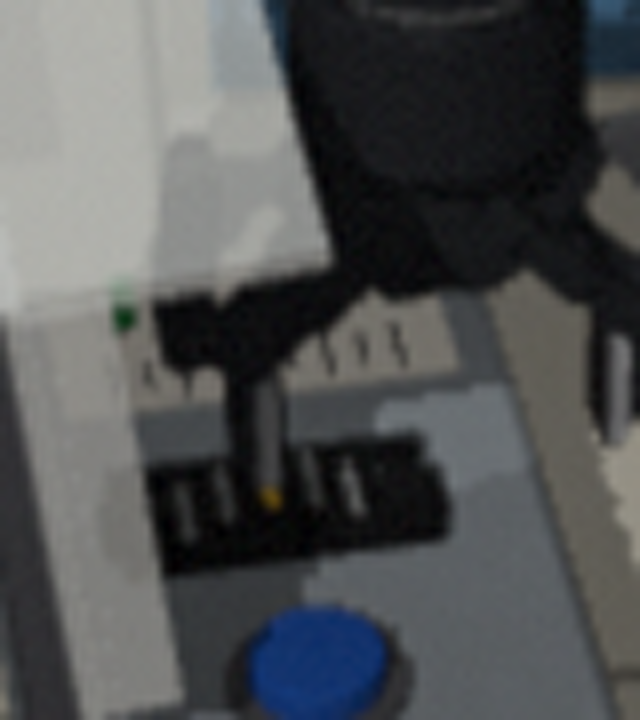

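```bash
python3 -m pendant '[[-9,0,0,0],[0,-13,0,0],[0,-12,0,0],[9,0,0,0],[3.5,0,0,0],[1.2,0,0,0],[0,0,0,0]]'; python3 -m pendant '[[-1.3,3,0,0],[-1.2,3.5,0,0],[-1,4,0,0],[-0.7,4,0,0],[-0.3,4,0,0],[0,4,0,0],[0,2.5,0,0],[0,0,0,0]]';python3 - <<'E'
from h import *
o,p,R=state();print("console",WC(p).round(1),o["force"])
f=shot("side",20);crop(f,270,200,350,290,8,"pics/b20.png")
E
```

```text
clock: 26.0
position: [0.5313, 0.0405, 0.0635]
tool_rot: [-2.004, 1.571, 2.79]
force: [-0.3, 0.3, 0.7]
grip_width: 0.0857
clock: 27.0
position: [0.5573, 0.0426, 0.0687]
tool_rot: [1.688, 1.569, 0.199]
force: [1.1, -1.1, 5.9]
grip_width: 0.0854
console [-38.    0.1  68.7] [ 1.10850506 -1.06900076  5.88930062]
```

View pics/b20.png

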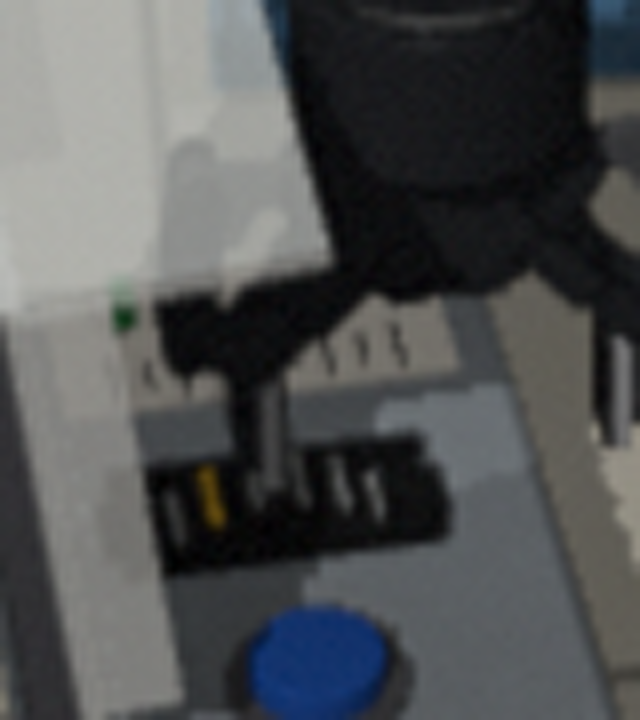

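```bash
python3 -m pendant '[[-9,0,0,0],[0,-13,0,0],[0,-11,0,0],[9,0,0,0],[3.5,0,0,0],[1,0,0,0],[0,0,0,0]]'; python3 -m pendant '[[-1.2,3,0,0],[-1.2,3.5,0,0],[-1,4,0,0],[-0.7,4,0,0],[-0.3,4,0,0],[0,4,0,0],[0,2.5,0,0],[0,0,0,0]]';python3 - <<'E'
from h import *
o,p,R=state();print("console",WC(p).round(1),o["force"])
f=shot("side",21);crop(f,270,200,350,290,8,"pics/b21.png")
E
```

```text
clock: 27.92
position: [0.5323, 0.0406, 0.0635]
tool_rot: [-2.138, 1.571, 2.656]
force: [0.2, -0.1, -0.3]
grip_width: 0.0854
clock: 28.92
position: [0.5585, 0.0427, 0.0687]
tool_rot: [1.683, 1.569, 0.193]
force: [1.2, -0.3, 7.0]
grip_width: 0.0855
console [-36.9   0.1  68.7] [ 1.18933252 -0.31718129  7.0219056 ]
```

View pics/b21.png

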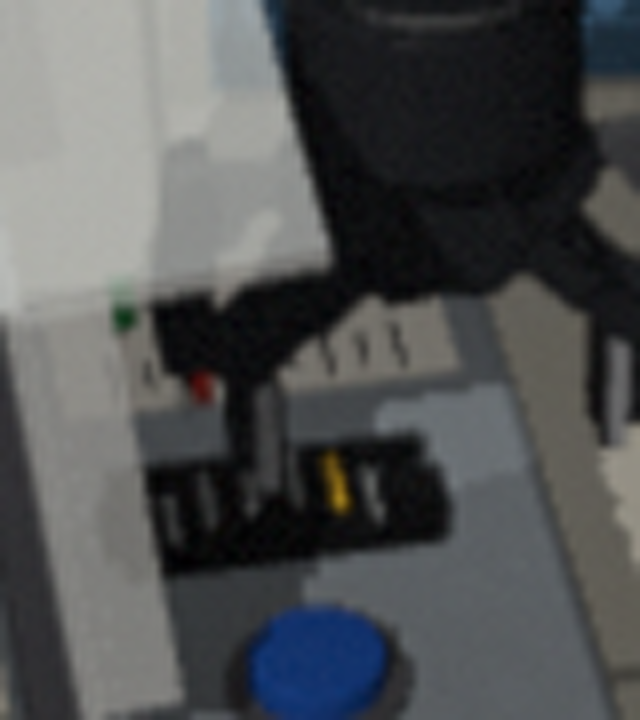

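```bash
cat >> h.py <<'E'
def redx(f,box=(275,238,330,256),z=.076):
    hsv=cv2.cvtColor(f["img"],cv2.COLOR_RGB2HSV)
    m=(((hsv[...,0]<6)|(hsv[...,0]>172))&(hsv[...,1]>120)&(hsv[...,2]>60)).astype(np.uint8)
    x0,y0,x1,y1=box;k=np.zeros_like(m);k[y0:y1,x0:x1]=m[y0:y1,x0:x1]
    a=np.argwhere(k)[:,::-1]
    if len(a)==0: return None
    return len(a),a.mean(0),WC(onz(f,*(a.mean(0)+0),z))
def greenx(f,box=(275,225,330,250),z=.078):
    k=mask(f,(40,90,20),(90,255,255),box);a=np.argwhere(k)[:,::-1]
    return len(a),a.mean(0) if len(a) else None, WC(onz(f,*a.mean(0),z)) if len(a) else None
E
python3 - <<'E'
from h import *
for n in(12,13,14,21): f=load(f"side{n}");print(n,redx(f,(270,225,330,256)),greenx(f))
E
```

```text
12 (22, array([304.45454545, 242.86363636]), array([ -4.44527761, -61.69849576,  76.        ])) (3, array([285.33333333, 239.33333333]), array([ 35.79699904, -79.61265093,  78.        ]))
13 (24, array([304.5, 243. ]), array([ -4.46998463, -61.20962764,  76.        ])) (3, array([285.33333333, 239.33333333]), array([ 35.79699904, -79.61265093,  78.        ]))
14 (22, array([304.5, 243. ]), array([ -4.46998463, -61.20962764,  76.        ])) (3, array([285.33333333, 239.33333333]), array([ 35.79699904, -79.61265093,  78.        ]))
21 (6, array([294.5, 248. ]), array([ 19.77146542, -48.33106002,  76.        ])) (3, array([285.33333333, 239.33333333]), array([ 35.79699904, -79.61265093,  78.        ]))
```

```bash
python3 -m pendant '[[-9,0,0,0],[0,-13,0,0],[0,-12,0,0],[9,0,0,0],[3.5,0,0,0],[1,0,0,0],[0,0,0,0]]'; python3 -m pendant '[[-1.2,3,0,0],[-1.2,3.5,0,0],[-1,4,0,0],[-0.7,4,0,0],[-0.3,4,0,0],[0,4,0,0],[0,2.5,0,0],[0,0,0,0]]';python3 - <<'E'
from h import *
o,p,R=state();print("console",WC(p).round(1),o["force"])
f=shot("side",22);crop(f,270,200,350,290,8,"pics/b22.png");print(redx(f),greenx(f))
E
```

```text
clock: 29.85
position: [0.5324, 0.0406, 0.0634]
tool_rot: [-2.26, 1.571, 2.534]
force: [0.2, -0.4, 0.3]
grip_width: 0.0858
clock: 30.85
position: [0.5586, 0.0428, 0.0687]
tool_rot: [1.694, 1.568, 0.204]
force: [1.1, 0.8, 7.7]
grip_width: 0.0852
console [-36.8   0.2  68.7] [1.10297614 0.82767449 7.65923402]
(14, array([289.71428571, 246.5       ]), array([ 29.38250739, -55.42126747,  76.        ])) (3, array([285.33333333, 239.33333333]), array([ 35.79699904, -79.61265093,  78.        ]))
```

View pics/b22.png

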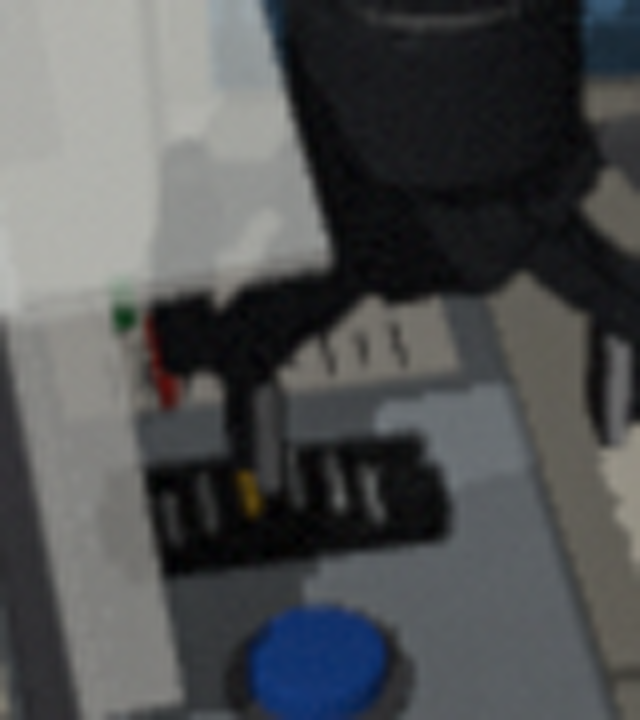

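```bash
python3 -m pendant '[[-10,-5,0,0],[-30,-30,0,0],[-30,-30,10,0],[0,0,60,0],[0,0,60,0],[0,0,60,0],[0,0,50,0],[0,0,0,0]]'; python3 - <<'E'
from h import *
f=shot("side",23);g=shot("top",23);print(redx(f),greenx(f))
crop(f,270,215,350,275,8,"pics/b23.png");crop(g,300,170,350,230,10,"pics/t23.png")
for z,b in ((.076,(300,170,350,235)),): print(redx(g,b),greenx(g,b))
E
```

```text
clock: 31.9
position: [0.5111, -0.206, 0.1381]
tool_rot: [-0.272, 1.57, -1.767]
force: [-1.0, 1.4, -0.1]
grip_width: 0.0855
(21, array([289.71428571, 245.04761905]), array([ 28.69610633, -60.3862194 ,  76.        ])) (3, array([285.33333333, 239.33333333]), array([ 35.79699904, -79.61265093,  78.        ]))
(28, array([322.96428571, 195.96428571]), array([ 27.48201497, -61.66770171,  76.        ])) (16, array([333.25  , 192.1875]), array([ 34.78210549, -88.16695296,  78.        ]))
```

View pics/b23.png

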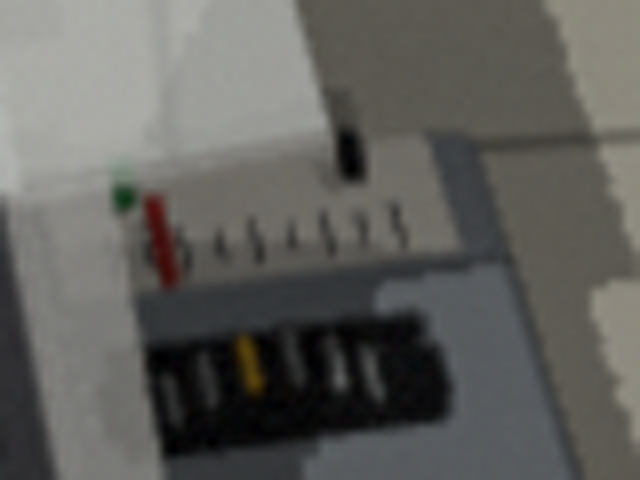

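View pics/t23.png

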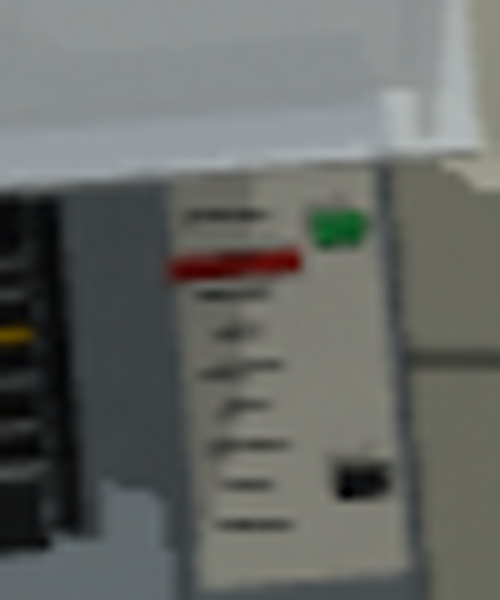

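```bash
python3 - <<'E'
from h import *
g=load("top23");c=lambda x,y:(300+x/10,170+y/10)
print("green top ctr",WC(onz(g,*c(338,222),.080)),"near bottom",WC(onz(g,*c(338,249),.070)),"far top",WC(onz(g,*c(338,207),.080)))
hsv=cv2.cvtColor(g["img"],cv2.COLOR_RGB2HSV)
for cx in (320,323,326,328): print(cx,g["img"][192:200,cx,0].tolist(),g["img"][192:200,cx,1].tolist())
for cx in (332,334,336): print(cx,g["img"][188:198,cx].tolist())
print([WC(onz(g,*c(*p),.0755)).round(1) for p in((235,265),(298,261))])
E
```

```text
green top ctr [ 34.15701458 -89.44553452  80.        ] near bottom [ 29.6164829  -89.38124291  70.        ] far top [ 38.0108197  -89.75399091  80.        ]
320 [98, 102, 103, 93, 81, 65, 100, 54] [98, 102, 103, 64, 18, 7, 98, 55]
323 [99, 102, 102, 69, 80, 71, 100, 63] [99, 102, 102, 34, 10, 31, 99, 63]
326 [121, 114, 104, 92, 97, 91, 95, 87] [121, 114, 104, 35, 13, 62, 94, 86]
328 [126, 126, 106, 97, 88, 99, 121, 125] [125, 126, 96, 30, 12, 79, 120, 125]
332 [[126, 125, 117], [126, 126, 117], [106, 106, 99], [50, 97, 60], [20, 91, 42], [19, 97, 43], [36, 74, 45], [120, 121, 112], [126, 126, 116], [125, 125, 116]]
334 [[126, 126, 117], [118, 118, 110], [105, 105, 98], [44, 96, 55], [18, 90, 41], [15, 81, 36], [64, 87, 66], [121, 121, 113], [125, 125, 116], [124, 124, 116]]
336 [[126, 127, 117], [126, 126, 117], [127, 127, 117], [82, 105, 82], [54, 88, 58], [74, 96, 74], [104, 111, 98], [124, 124, 115], [126, 124, 116], [126, 126, 117]]
[array([ 26.1, -62.9,  75.5]), array([ 26. , -78.8,  75.5])]
```

```bash
python3 - <<'E'
from h import *
g=load("top23")
for n,u in(("g",(334,192.43)),("g2",(332,192.45)),("r",(323,196.0)),("r2",(328,195.65))): print(n,WC(onz(g,*u,.075)))
E
```

```text
g [ 34.75070342 -90.14883655  75.        ]
g2 [ 35.07511276 -85.11281745  75.        ]
r [ 27.62142486 -61.77472328  75.        ]
r2 [ 27.58263388 -74.40614863  75.        ]
```

```bash
python3 -m pendant '[[0,0,-60,0],[0,0,-60,0],[0,0,-60,0],[0,0,-50,0],[30,20,-10,0],[15,15,0,0],[0,0,0,0]]'; python3 - <<'E'
from h import *
plan(CW(-62,0,78),CP[2])
E
```

```text
clock: 32.88
position: [0.5267, 0.0416, 0.0924]
tool_rot: [-1.913, 1.569, 2.882]
force: [-0.7, 0.0, 0.5]
grip_width: 0.0856
t 32.88 pos [0.5267 0.0416 0.0924] xaxis [-0.001  0.    -1.   ] jaw yaw 0.084 q7 -0.42 w 0.0856 F [-0.7  0.   0.5]
shift [14.4  6.6  1.6]
turn 0.1 or -179.9
```

```bash
python3 -m pendant '[[14,6.6,1.6,0],[11,0,0,0],[3,0,0,0],[1,0,0,0],[0,0,0,0]]'; python3 -m pendant '[[-1.2,3,0,0],[-1.2,3.5,0,0],[-1,4,0,0],[-0.7,4,0,0],[-0.3,4,0,0],[0,1,0,0],[0,0,0,0]]';python3 - <<'E'
from h import *
o,p,R=state();print("console",WC(p).round(1),o["force"])
f=shot("side",24);print(redx(f),greenx(f))
E
python3 -m pendant '[[-10,-5,0,0],[-30,-30,0,0],[-30,-25,10,0],[0,0,60,0],[0,0,60,0],[0,0,60,0],[0,0,50,0],[0,0,0,0]]'; python3 - <<'E'
from h import *
f=shot("side",25);g=shot("top",25);print(redx(f),redx(g,(300,170,350,235)))
crop(g,300,170,350,230,10,"pics/t25.png")
for cx in (320,323,326,328): print(cx,g["img"][188:200,cx,1].tolist())
for cx in (332,334): print(cx,g["img"][188:198,cx,0].tolist())
E
```

```text
clock: 33.5
position: [0.534, 0.039, 0.0642]
tool_rot: [1.739, 1.571, 0.249]
force: [0.3, -0.3, -0.3]
grip_width: 0.0853
clock: 34.38
position: [0.5542, 0.0407, 0.0687]
tool_rot: [1.715, 1.57, 0.226]
force: [0.4, -0.5, 4.3]
grip_width: 0.0854
console [-41.3  -1.5  68.7] [ 0.37536046 -0.48422321  4.34731265]
(20, array([286.3 , 244.95]), array([ 36.05687264, -62.15321999,  76.        ])) (0, None, None)
clock: 35.42
position: [0.5123, -0.2075, 0.1386]
tool_rot: [-0.203, 1.57, -1.698]
force: [-0.3, 1.2, -0.4]
grip_width: 0.0852
(14, array([286.21428571, 244.5       ]), array([ 36.03626784, -63.73563589,  76.        ])) (29, array([323., 193.]), array([ 35.10353591, -62.34058144,  76.        ]))
320 [102, 102, 101, 62, 57, 19, 8, 77, 101, 103, 103, 54]
323 [101, 102, 102, 63, 38, 15, 30, 47, 99, 102, 103, 63]
326 [125, 125, 125, 78, 24, 11, 62, 121, 124, 124, 100, 86]
328 [126, 127, 125, 94, 29, 12, 64, 120, 123, 124, 124, 124]
332 [124, 125, 105, 51, 21, 17, 37, 119, 126, 125]
334 [125, 118, 105, 44, 18, 16, 64, 121, 125, 125]
```

View pics/t25.png

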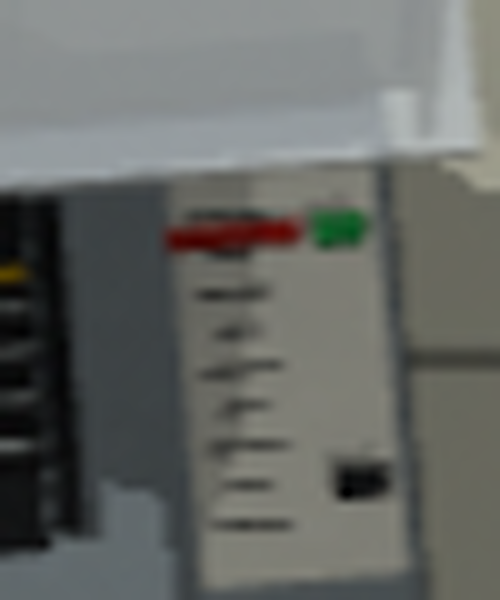

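```bash
python3 - <<'E'
from h import *
plan(CW(-50,68,138),CP[2])
E
python3 -m pendant '[[0,0,-40,0],[0,0,-60,0],[0,0,-60,0],[0,0,-60,0],[0,0,-60,0],[0,0,-30,0],[0,0,-5,0],[0,0,0,0]]'; python3 - <<'E'
from h import *
plan(CW(-48,68,90),CP[2])
E
```

```text
t 35.52 pos [ 0.5128 -0.2034  0.1387] xaxis [ 0.  0. -1.] jaw yaw 0.081 q7 0.09 w 0.0857 F [ 0.5  0.  -0.4]
shift [   0.8   52.1 -309.5]
turn -0.1 or 179.9
clock: 36.52
position: [0.4872, 0.1108, 0.1386]
tool_rot: [-0.1, 1.571, -1.588]
force: [-0.7, -0.2, 0.2]
grip_width: 0.0852
t 36.52 pos [0.4872 0.1108 0.1386] xaxis [-0. -0. -1.] jaw yaw 0.083 q7 -0.54 w 0.0852 F [-0.7 -0.2  0.2]
shift [48.6 54.4  5.8]
turn 0.1 or -179.9
```

```bash
python3 -m pendant '[[10,27,3,0],[20,20,2,0],[15,9,1,0],[0,0,0,0]]'; python3 - <<'E'
from h import *
o,p,R=state();print("console",WC(p).round(1),o["force"])
f=shot("side",26);crop(f,240,150,380,300,5,"pics/b26.png");print(redx(f))
E
```

```text
clock: 37.02
position: [0.5431, 0.1083, 0.0924]
tool_rot: [-1.447, 1.569, -2.938]
force: [-0.2, 1.2, 0.1]
grip_width: 0.085
console [-46.8  66.8  92.4] [-0.21280503  1.24242508  0.11246443]
(19, array([286.21052632, 245.        ]), array([ 36.27392358, -62.01910359,  76.        ]))
```

View pics/b26.png

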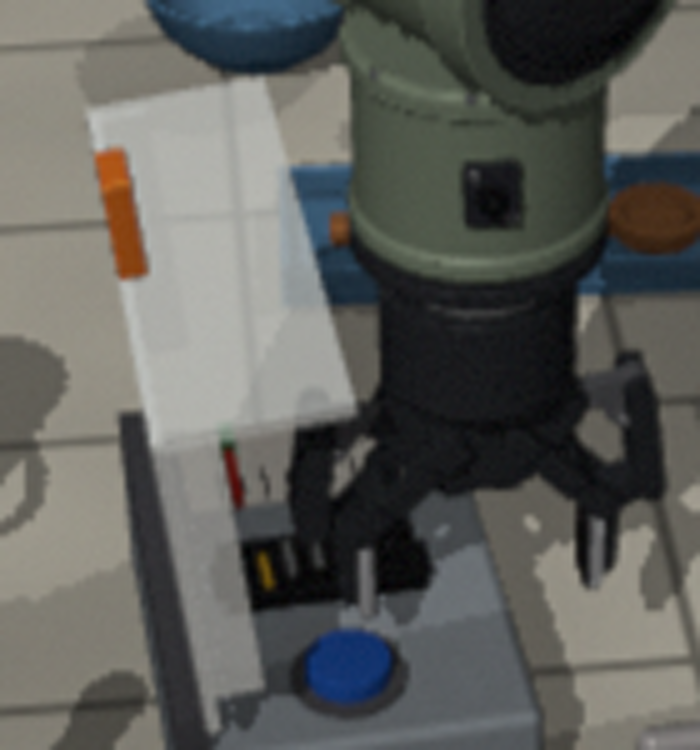

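```bash
python3 -m pendant '[[12,0,0,0],[8,0,0,0],[0,0,0,0]]';python3 -m pendant '[[2,0,0,0],[2,0,0,0],[0,0,0,0]]'; python3 -m pendant '[[2,0,0,0],[0,0,0,0]]'; python3 -m pendant '[[1,0,0,0],[0,0,0,0]]'
```

```text
clock: 37.45
position: [0.5433, 0.1091, 0.0729]
tool_rot: [-1.397, 1.57, -2.887]
force: [0.7, -0.5, 0.3]
grip_width: 0.0857
clock: 37.83
position: [0.5438, 0.1091, 0.0694]
tool_rot: [-1.997, 1.571, 2.797]
force: [0.5, -0.4, 0.2]
grip_width: 0.0853
clock: 38.08
position: [0.5439, 0.1091, 0.0674]
tool_rot: [1.994, 1.571, 0.505]
force: [0.4, -1.3, 2.5]
grip_width: 0.0852
clock: 38.33
position: [0.5439, 0.1091, 0.0664]
tool_rot: [1.806, 1.571, 0.316]
force: [-0.2, 0.5, 1.6]
grip_width: 0.0855
```

```bash
python3 -m pendant '[[2,0,0,0],[0,0,0,0]]'; python3 -m pendant '[[1.5,0,0,0],[0,0,0,0]]';python3 -m pendant '[[1,0,0,0],[0,0,0,0]]'
```

```text
clock: 38.58
position: [0.5439, 0.1091, 0.0644]
tool_rot: [2.004, 1.571, 0.515]
force: [0.9, -0.1, 3.9]
grip_width: 0.0853
clock: 38.83
position: [0.544, 0.1091, 0.0636]
tool_rot: [1.296, 1.57, -0.194]
force: [-4.4, -2.1, 18.6]
grip_width: 0.0855
clock: 39.08
position: [0.5441, 0.1091, 0.0634]
tool_rot: [1.276, 1.569, -0.214]
force: [-11.8, -4.4, 34.0]
grip_width: 0.0856
```

```bash
python3 -m pendant '[[0.7,0,0,0],[0,0,0,0]]'; python3 -m pendant '[[0.7,0,0,0],[0,0,0,0]]'; python3 - <<'E'
from h import *
f=shot("side",27);crop(f,260,170,360,300,6,"pics/b27.png");print(redx(f))
E
```

```text
clock: 39.33
position: [0.5442, 0.1091, 0.0632]
tool_rot: [1.259, 1.569, -0.231]
force: [-16.6, -3.6, 45.3]
grip_width: 0.0852
clock: 39.58
position: [0.5443, 0.1092, 0.063]
tool_rot: [1.273, 1.568, -0.217]
force: [-20.6, -4.8, 56.6]
grip_width: 0.0856
(19, array([286.21052632, 245.        ]), array([ 36.27392358, -62.01910359,  76.        ]))
```

View pics/b27.png

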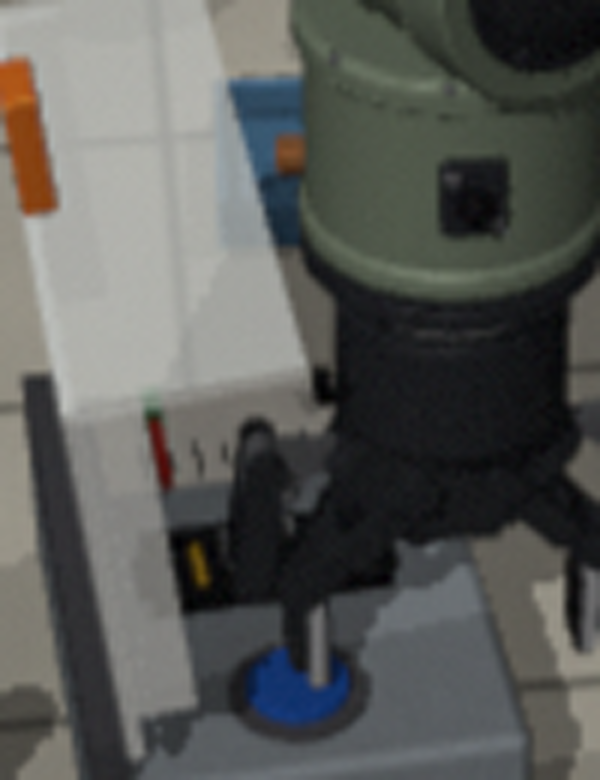

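```bash
python3 -m pendant '[[-3,0,0,0],[-10,0,0,0],[-25,-20,0,0],[-30,-30,0,0],[-30,-10,30,0],[0,0,60,0],[0,0,60,0],[0,0,60,0],[0,0,60,0],[0,0,40,0],[0,0,0,0]]'; python3 - <<'E'
from h import *
f=shot("side",28);g=shot("top",28);print(redx(f),redx(g,(300,170,350,235)))
crop(g,160,100,460,330,2.6,"pics/t28.png");cv2.imwrite("pics/s28.png",f["img"][:,:,::-1])
plan(None)
E
```

```text
clock: 41.0
position: [0.5085, -0.2079, 0.1583]
tool_rot: [-1.086, 1.57, -2.58]
force: [0.8, 1.0, -0.0]
grip_width: 0.0854
(15, array([286.2       , 244.53333333]), array([ 36.08260359, -63.62698392,  76.        ])) (29, array([323., 193.]), array([ 35.10353591, -62.34058144,  76.        ]))
t 41.10 pos [ 0.509  -0.2044  0.1584] xaxis [-0.     0.001 -1.   ] jaw yaw 0.081 q7 0.12 w 0.0855 F [0.1 0.6 0.2]
```

View pics/t28.png

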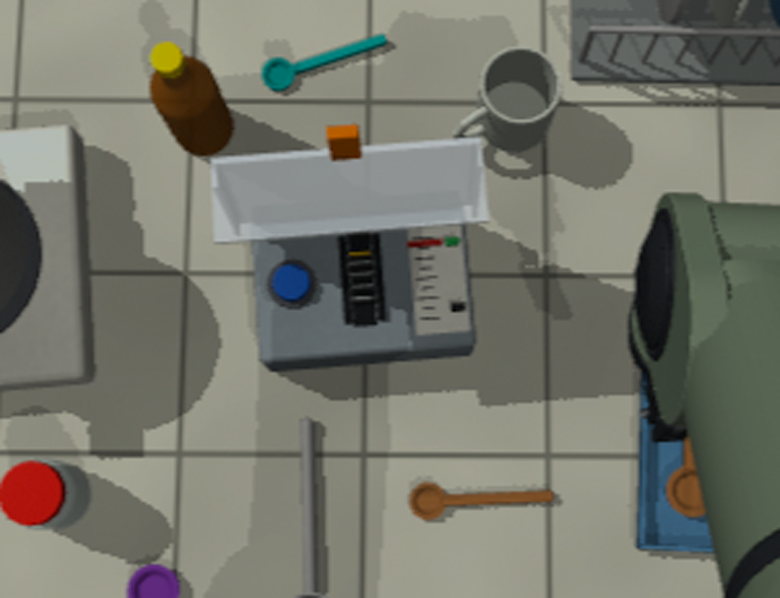

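View pics/s28.png

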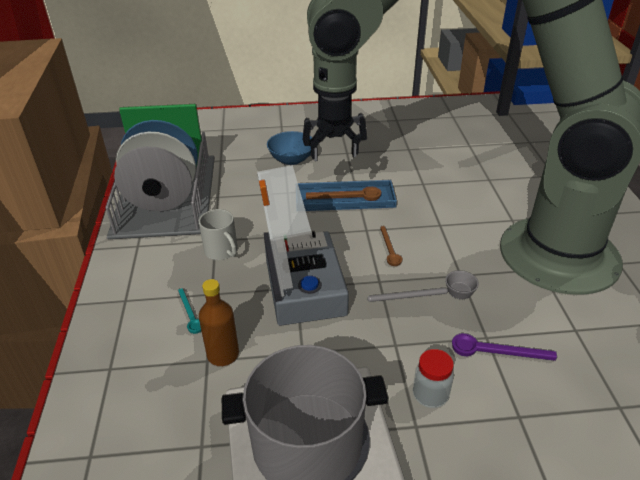

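```bash
python3 -c "
from workcell import job_done
print(job_done())"
```

```text
the job is handed in; nothing more can be done
None
```

I did all four steps in order and handed the job in at about 41 s of the 72 s allowed. No verdict came back.

**What I did**
- **Spoon:** I took the larger brown spoon off the cover and laid it flat in the blue tray.
- **Cover:** I lifted it by the orange tab to its stop and let go.
- **Thumbwheel:** I rolled it in five strokes with one fully open finger. The moves can't tilt the tool, so I kept it vertical and reached in under the skirt with that outboard finger.
- **Button:** I pressed it with the same finger only after the pointer was aligned, then backed the arm away.

**Last checks**
- **Cover:** The final pictures show it open.
- **Spoon:** It was flat in the tray when I released it. In the final top picture the arm partly hides it, but it is visible in the side picture.
- **Pointer:** From the top camera it is about 0.5 mm from the green clip's middle, against a limit of 3.5 mm. The side camera gave the same pointer travel to about 0.3 mm. It could not check the clip itself, because the cover's skirt hid most of it. The reading did not change after the button press.
- **Button:** It reached its stop when pressed and looks up again in the pictures.
- **Everything else:** The other kitchen things look unmoved, and the gripper is clear in the air.

**Contact forces:** Two went higher than I intended but stayed under the 120 N wrist limit. I pressed on after the button had bottomed out, reaching about 57 N up and 60 N in all, and setting the spoon down reached about 30 N.

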